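# Knock a pile of jig plates square

## Task

The pile of four brown plates lies untidily in the steel knock-up corner. Without lifting them, gently nudge the pile with the fingers, first against the long stop bar and then against the short stop bar, going round again if need be, until all four plates lie square in the corner with their edges flush. The corner only stands on the bench: push so gently that it does not shift, and leave everything else where it is.

Things in the scene. Friction and masses are not known exactly. Their poses are not given: they have to be found in the camera images.
- corner: Knock-up corner: steel base plate of about 7 kg with two stops, standing loose on the bench, 260 (its x) x 230 (its y) x 14 mm. Origin: centre of its underside, on the bench; z up. The pile lies on it, top face 14 mm above the origin. The long stop runs along its +y side, the short stop along its +x side; the -x and -y sides are free.
- long_stop: Grey bracket fixed on the base plate, 130 mm long, 30 high; origin: centre of its underside, at x 5, y 107, z 14 mm in the corner's frame; axes as the corner's. It carries a steel stop bar (corner x -60 to 70 mm, top 29 mm above the base plate), firmly clamped so that its face stands anywhere between 61 and 81 mm along the corner's y: new each time, not reported, to be felt.
- short_stop: The same with a 106 mm long bar along the corner's y (-50 to 56 mm); bracket origin at corner x 122, y 3, z 14 mm. The bar's face stands somewhere between 76 and 96 mm along the corner's x; not reported. Axes as the corner's.
- plate0: Lowest of four identical brown plates of phenolic laminate, 110 (its x) x 85 (its y) x 6 mm, about 80 g (varies). Origin: centre of its underside; z up. Its x axis lies roughly along the corner's x.
- plate1: second plate from the bottom, same size and axes
- plate2: third plate, same size and axes
- plate3: top plate, same size and axes, with a flat black disc printed in the middle of its upper face
- pot1: bare aluminium test pot (open cup), 68 mm across, 75 mm high, standing on the mat beyond the short stop; a bystander, origin at its foot or underside
- pot2: same kind of pot, beyond the long stop; a bystander, origin at its foot or underside
- thumb_nut: small brass thumb nut, 20 mm across, 16 mm high, standing on the base plate near its corner by the free end of the long stop; a bystander, origin at its foot or underside
- brush: hand brush lying on the mat to the left; a bystander, origin at its foot or underside
- driver: screwdriver lying on the mat to the right; a bystander, origin at its foot or underside
- jar: small white jar, 56 mm across, 70 mm high, on the mat beyond the short stop, next to pot1; a bystander, origin at its foot or underside
There are look-alikes about, which are no part of the job. Leave any blue or yellow look-alike of the plate2 alone.

How it is judged:
By the outcome, as a careful person would: the job done as asked, in the order asked, and still so for the second after the job is handed in, with the robot touching nothing.
It also fails if it takes over 64 s, if anything falls off the work surface, if the arm or the gripper's body presses on something with over 40 N, if the wrist force passes 120 N, or if a joint passes its speed limit or range.

## Robot

A 6-joint arm with a two-finger parallel gripper is mounted at the origin on the work surface. World frame = base frame: x ahead of the robot, y to its left, z up, the work surface at z = 0. Lengths are in m, angles in rad, forces in N, time in s.
With the tool pointing down it reaches from about 0.3 to 0.875 m from the base axis. Payload 6.4 kg.
Tool frame: the origin (TCP) lies midway between the tips of the shut fingers; the grasp point (between the pads) lies 19 mm behind it; z points along the fingers, y is the line along which they close (so a half turn about z gives the same grasp; the last joint's range is limited). The gripper opens to 85 mm and grips with 20 to 120 N. Pads are 22 mm wide; open, the fingers measure 114 mm over their backs; the gripper's body (76 mm by 85 mm) begins 54 mm behind the grasp point. The pads swing forward as they close: fully open they stand 13 mm farther back than shut.
Start: joints at [-1.327, 0.181, 1.607, -0, 1.354, -0.206], TCP at [0.25, -0.518, 0.231] pointing down, gripper open.
Joint ranges: [-2.99, 2.99], [-0.89, 2.07], [0.3, 2.58], [-1.14, 4.28], [0, 2.63], [-3.12, 3.12]. Speed limits (rad/s): [2.57, 2.57, 3.01, 3.14, 3.14, 3.14].

## Interface

Orientations are given as a unit quaternion [w, x, y, z].
In Python, from bench import ctrl, vision, workorder gives the robot as it stands. The module is installed in compiled form; this text tells all that it offers.
- The arm moves only by the tool servo_tool, never from a script. Its argument "steps" is a list of rows, each an object of numbers: "dx", "dy", "dz": the shift along the world's x, y, z as a fraction of full scale; "wx", "wy", "wz": the turn, a rotation vector about the world's x, y, z as a fraction of full scale. A call has exactly 5 rows; each row is the pose to reach, as a shift and turn from the pose commanded when the call began, turning the shorter way round; what a row does not reach only later rows make up. Full scale, the value 1, is 100 mm for a shift and pi rad for a turn. A row lasts 1/12 s, in which the tool goes at most 41.7 mm and 7.16 degrees, less where a joint would pass 70% of its speed; a pose out of reach is approached as far as the arm can. A call with a number of a shift or a turn outside -1 to 1 is refused whole. A call with a gripper value outside its range is refused whole. "jaw" is the opening, from 0 (shut) to 1 (fully open), set as the call begins (left out, the last holds). The fingers move at their own pace and stop on an object; the grip force is fixed at half the most. Time passes only in rows, so rows that repeat a pose let the fingers close, or fill a call up. It gives the time, the measured TCP pose, the force, the opening and the grip force at its end, in the units of the state.
- ctrl.get_obs(): the state, without advancing time (a new reading comes with each control period).
- vision.camera(name): name is "side" or "top"; returns a dict with "frame" (400x640x3 uint8, red, green, blue), "vfov" (degrees; the focal length in pixels is half the picture's height over the tangent of half this angle, whatever the lens; pixels are square), "cx", "cy" (the principal point, pixels), "camera_from_world" (4x4, takes a point from world to camera coordinates). Camera axes: x right, y up, looking along -z (the intrinsics and any distortion apply to the point x, -y, -z); pixel columns grow to the right and rows downward; lengths in m; the calibration is good to about 2 mm. A picture is of the moment at which its call begins. There is no depth.
- workorder.hand_in(): hands the job in; it is judged then, once.
The state is a dict: "time_s": time; "q": joint angles; "dq": joint speeds; "joint_efforts": joint torques, N m; "eef_pos": TCP position; "eef_rot": TCP orientation; "wrist_force": force on the tool from outside, world axes, zero at the start; "torque": the same for the moment, N m; "opening": opening from 0.0 (shut) to 1.0 (fully open); "grasp_force": force on a finger pad.
Only numpy, scipy, OpenCV 4.12 (cv2) and the standard library are available. Lean on these libraries where they do the work, as an engineer would, in place of code of your own. Each camera call takes 0.05 s, during which the arm holds its last target. There are 200 camera calls.

## Working session

There is one attempt and no reset: what is moved stays moved. The work goes in short steps, Python scripts to look and compute and a tool call to move; the robot and the scene stay as the last step left them, time stands still between calls to the robot, and variables do not carry over. Pictures are saved under pics/ and viewed, at most 10 in all, crops included, and the job is handed in when it is done.

Besides the shell and the picture viewer there is one more tool, called as a command line: name --argument value ..., lists and objects as JSON in quotes. servo_tool: Moves the arm, as the interface text tells. Its arguments: {"type":"object","properties":{"steps":{"type":"array","items":{"type":"object","properties":{"dx":{"type":"number"},"dy":{"type":"number"},"dz":{"type":"number"},"wx":{"type":"number"},"wy":{"type":"number"},"wz":{"type":"number"}}}},"jaw":{"type":"number"}},"required":["steps"]}

```bash
mkdir -p pics; ls
python3 - <<'E'
from bench import ctrl, vision
import cv2, numpy as np
for n in ("top","side"):
    c=vision.camera(n); cv2.imwrite(f"pics/{n}0.png",c["frame"][:,:,::-1])
    print(n,{k:v for k,v in c.items() if k!="frame"})
print(ctrl.get_obs())
E
```

```text
pics
top {'vfov': 42.360111653191446, 'cx': 320.8682594820464, 'cy': 195.41796386083976, 'camera_from_world': array([[ 0.01151082, -0.99991815, -0.00558556,  0.00760668],
       [ 0.99651654,  0.01100989,  0.08266542, -0.58478144],
       [-0.08259715, -0.00651765,  0.9965617 , -1.53685179],
       [ 0.        ,  0.        ,  0.        ,  1.        ]])}
side {'vfov': 44.820216030491466, 'cx': 325.5027329489381, 'cy': 205.07074825141322, 'camera_from_world': array([[ 0.98917251, -0.14630712,  0.01148826, -0.56081184],
       [ 0.09564874,  0.70208277,  0.70564234, -0.08082065],
       [-0.11130621, -0.69690316,  0.70847506, -1.23543671],
       [ 0.        ,  0.        ,  0.        ,  1.        ]])}
{'time_s': 0.1, 'q': array([-1.32729529e+00,  1.81482647e-01,  1.60788675e+00,  6.34015377e-07,
        1.35378140e+00, -2.06280788e-01]), 'dq': array([-3.60095543e-05,  3.18059555e-04, -3.33619573e-03, -2.55599237e-04,
        5.33354683e-04,  4.24123675e-04]), 'joint_efforts': array([ 1.25044789e-04, -4.45877516e+01, -3.52235627e+01, -2.86225104e-04,
        4.14868453e-03,  4.38785861e-06]), 'eef_pos': array([ 0.24989962, -0.51732221,  0.23047557]), 'eef_rot': array([-7.78943102e-04,  9.74818159e-01,  2.22999886e-01, -1.41883280e-05]), 'wrist_force': array([-0.31861983,  0.54055148, -0.32863017]), 'torque': array([-0.05607152, -0.00142202,  0.0543874 ]), 'grasp_force': 0.0, 'opening': 0.9953861432477922}
```

View pics/top0.png

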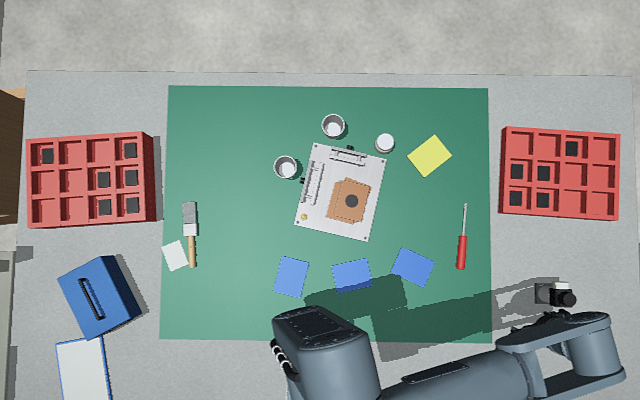

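View pics/side0.png

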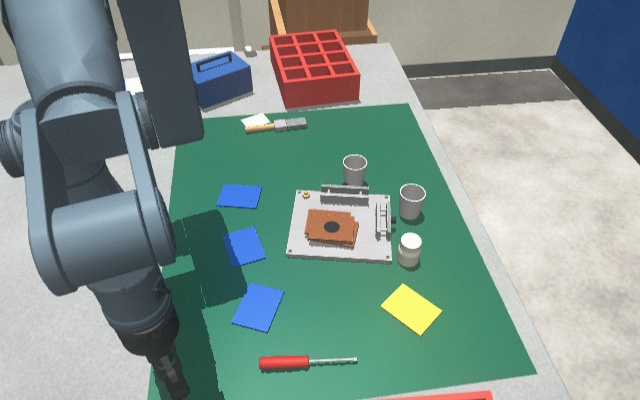

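The top view shows the base plate (about 295–386, 143–242), long stop at its left and short stop at its top. The pile is at about (350,200) and the nut at (302,210). In the side view the pile is at about (331,228), pots at (355,168) and (411,200), and the jar at (409,250).

```bash
cat > h.py <<'E'
import cv2, numpy as np
def f(c): return 200/np.tan(np.radians(c["vfov"]/2))
def ray(c,u,v,z):
    M=c["camera_from_world"];R=M[:3,:3];o=-R.T@M[:3,3]
    d=R.T@np.array([(u-c["cx"])/f(c),-(v-c["cy"])/f(c),-1.]);return o+d*(z-o[2])/d[2]
def px(c,p):
    M=c["camera_from_world"];q=M[:3,:3]@np.asarray(p,float)+M[:3,3]
    return np.array([c["cx"]+f(c)*q[0]/-q[2],c["cy"]-f(c)*q[1]/-q[2]])
def brown(im):
    h=cv2.cvtColor(im,cv2.COLOR_RGB2HSV);return cv2.inRange(h,(5,90,50),(18,255,255))
E
python3 - <<'E'
from h import *
t=cv2.imread("pics/top0.png");s=cv2.imread("pics/side0.png")
a=cv2.resize(t[135:250,260:410],None,fx=5,fy=5,interpolation=cv2.INTER_CUBIC)
b=cv2.resize(s[150:275,280:440],None,fx=4.7,fy=4.7,interpolation=cv2.INTER_CUBIC)
cv2.imwrite("pics/a.png",a);cv2.imwrite("pics/b.png",b)
E
```

```text
(no output)
```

View pics/a.png

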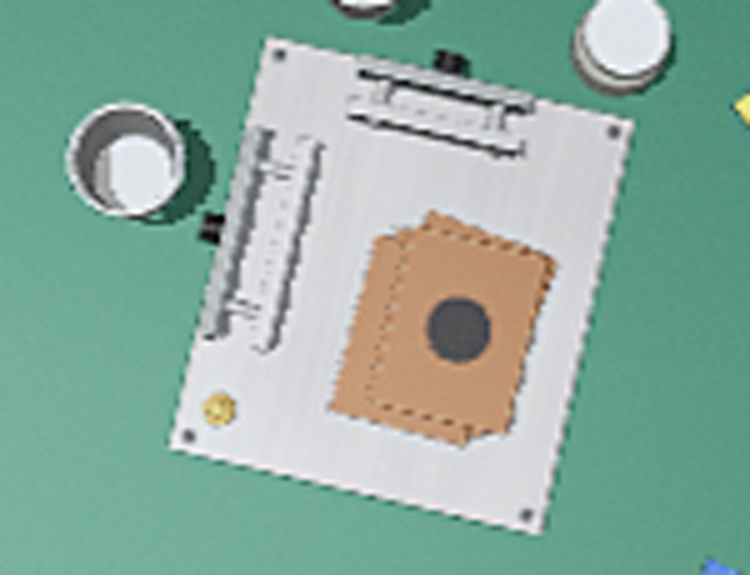

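View pics/b.png

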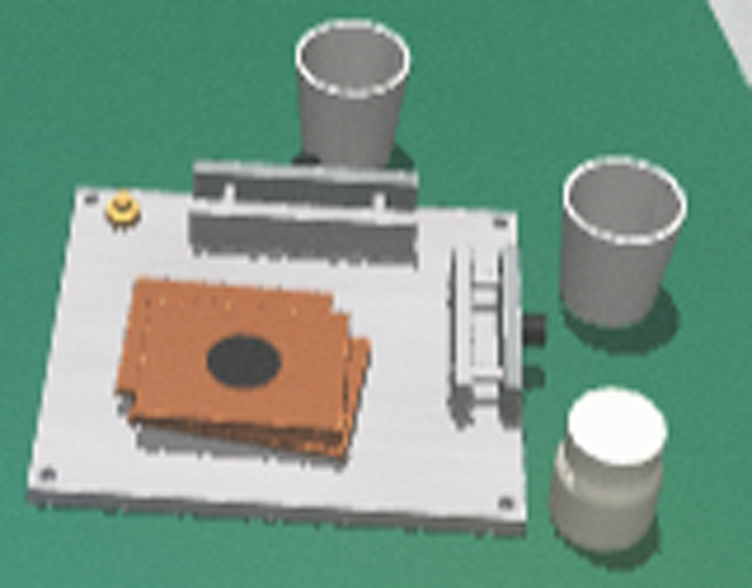

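The crops show the base plate's edges, both bars, and the pile spread by about 10 mm. The nut is far enough from the pile. Next I'll fit the corner pose and the bar faces.

```bash
cat > m.py <<'E'
from h import *
from bench import vision
c=vision.camera("top"); im=c["frame"]
hsv=cv2.cvtColor(im,cv2.COLOR_RGB2HSV)
green=cv2.inRange(hsv,(60,60,30),(95,255,255))
# edges of base plate: scan sub-pixel from image-corner estimates
C=np.array([[313.4,142.6],[386.6,159.4],[368,241.6],[294.4,224.6]])
sat=cv2.GaussianBlur(hsv[:,:,1].astype(np.float32),(0,0),.6)
L=[]
for i in range(4):
    a,b=C[i],C[(i+1)%4]; t=(b-a)/np.linalg.norm(b-a); n=np.array([t[1],-t[0]]) # outward
    P=[]
    for s in np.linspace(.08,.92,50):
        p=a+(b-a)*s; k=np.arange(-4,4.01,.1); q=p+k[:,None]*n
        v=cv2.remap(sat,q[:,:1].astype(np.float32),q[:,1:].astype(np.float32),cv2.INTER_LINEAR).ravel()
        h=(v>65)
        if h[-1] and not h[0]: P.append(p+n*k[np.argmax(h)])
    P=np.array(P); vx,vy,x,y=cv2.fitLine(P.astype(np.float32),cv2.DIST_HUBER,0,.01,.01).ravel(); L.append(((x,y),(vx,vy)));print(len(P))
def X(l,m):
    A=np.array([l[1],[-m[1][0],-m[1][1]]]).T; k=np.linalg.solve(A,np.array(m[0])-np.array(l[0]));return np.array(l[0])+k[0]*np.array(l[1])
W=np.array([ray(c,*X(L[i-1],L[i]),.014)[:2] for i in range(4)])
print(W.round(4)); print([round(float(np.linalg.norm(W[i]-W[(i+1)%4])),4) for i in range(4)])
o=W.mean(0); ex=(W[0]+W[1]-W[2]-W[3]);ey=(W[0]+W[3]-W[1]-W[2])
th=np.arctan2(ex[1],ex[0]);th2=np.arctan2(-ey[0],ey[1]);print("o",o,"th",th,th2)
E
cat > p.py <<'E'
# plate contours in the corner frame
from h import *
from bench import vision
def run(o,th,tag=None):
    c=vision.camera("top");im=c["frame"];m=brown(im)
    R=np.array([[np.cos(th),np.sin(th)],[-np.sin(th),np.cos(th)]])
    cs=max(cv2.findContours(m,cv2.RETR_EXTERNAL,cv2.CHAIN_APPROX_NONE)[0],key=cv2.contourArea)[:,0]
    q=np.array([R@(ray(c,u,v,.035)[:2]-o) for u,v in cs])*1e3
    print("extent mm",q.min(0).round(1),q.max(0).round(1), "centre",((q.min(0)+q.max(0))/2).round(1))
    k=cv2.inRange(im[150:240,300:390],(0,0,0),(85,85,85))
    n,_,st,ce=cv2.connectedComponentsWithStats(k)
    for i in range(1,n):
        if st[i][4]>60: print("disc",st[i][4],(R@(ray(c,ce[i][0]+300,ce[i][1]+150,.038)[:2]-o)*1e3).round(1))
E
cat >> m.py <<'E'
if __name__=="__main__":
    import p; p.run(o,th)
    R=np.array([[np.cos(th),np.sin(th)],[-np.sin(th),np.cos(th)]])
    # bar faces, from crop a.png: inner top edges
    for nm,u,v in [("long",322,150),("long",270,350),("short",350,120),("short",520,155)]:
        print(nm,(R@(ray(c,u/5+260,v/5+135,.043)[:2]-o)*1e3).round(1))
E
python3 m.py
```

```text
47
50
50
47
[[ 0.754   0.0404]
 [ 0.7014 -0.1859]
 [ 0.446  -0.1293]
 [ 0.4963  0.0988]]
[0.2324, 0.2617, 0.2336, 0.2643]
o [ 0.59940847 -0.04397711] th -0.22051661339082226 -0.22259231253172324
extent mm [-329.8  925.3] [  78.2 1084.6] centre [-125.8 1004.9]
disc 108 [-21.9 -39.7]
long [63.  63.8]
long [-61.2  66.4]
short [84.6 51.6]
short [ 87.3 -52.5]
```

```bash
sed -i 's/c=vision.camera("top");im=c\["frame"\];m=brown(im)/c=vision.camera("top");im=c["frame"];m=brown(im);k=m*0;k[135:250,260:410]=1;m*=k/' p.py
cat >> h.py <<'E'
O=np.array([.5995,-.044]);TH=-.2215
Rc=np.array([[np.cos(TH),np.sin(TH)],[-np.sin(TH),np.cos(TH)]])  # world->corner
def w(x,y): return O+Rc.T@np.array([x,y])/1e3
def st():
    from bench import ctrl
    s=ctrl.get_obs();p=s["eef_pos"];print("t",round(s["time_s"],2),"tcp",p.round(4),"corner",(Rc@(p[:2]-O)*1e3).round(1),"F",s["wrist_force"].round(2),"Fc",(Rc@s["wrist_force"][:2]).round(2),"open",round(s["opening"],3));return s
E
python3 - <<'E'
from h import *; import p
p.run(O,TH); s=st()
print(w(-22,-104), w(-22,-104)-s["eef_pos"][:2],w(0,1)-O,w(1,0)-O)
E
```

```text
extent mm [-87.9 -85.9] [43.5 24. ] centre [-22.2 -31. ]
disc 110 [-21.8 -39.5]
t 0.25 tcp [ 0.25   -0.5176  0.2309] corner [-237.  -538.8] F [ 0.06 -0.29  0.39] Fc [ 0.12 -0.27] open 0.997
[ 0.55518939 -0.14062593] [0.30523061 0.37694229] [0.00021969 0.00097557] [ 0.00097557 -0.00021969]
```

servo_tool --steps '[{"dx": 0.16, "dy": 0.19, "wz": 0.029}, {"dx": 0.31, "dy": 0.38, "wz": 0.057}, {"dx": 0.46, "dy": 0.57, "wz": 0.086}, {"dx": 0.61, "dy": 0.76, "wz": 0.114}, {"dx": 0.763, "dy": 0.942, "wz": 0.143}]' --jaw 0.8

```text
$.steps[0]: bad value
```

servo_tool --steps '[{"dx": 0.16, "dy": 0.19, "wz": 0.029}, {"dx": 0.31, "dy": 0.38, "wz": 0.057}, {"dx": 0.46, "dy": 0.57, "wz": 0.086}, {"dx": 0.61, "dy": 0.76, "wz": 0.114}, {"dx": 0.763, "dy": 0.942, "wz": 0.143}]'

```text
$.steps[0]: bad value
```

servo_tool --steps '[{"dx": 0.16, "dy": 0.19}, {"dx": 0.31, "dy": 0.38}, {"dx": 0.46, "dy": 0.57}, {"dx": 0.61, "dy": 0.76}, {"dx": 0.763, "dy": 0.942}]'

```text
$.steps[0]: bad value
```

servo_tool --steps '[{"dx": 0.16, "dy": 0.19}, {"dx": 0.31, "dy": 0.38}, {"dx": 0.46, "dy": 0.57}, {"dx": 0.763, "dy": 0.942}, {"dx": 0.763, "dy": 0.942}]'

```text
$.steps[0]: bad value
```

servo_tool --steps '[{"dz": -0.3}, {"dz": -0.6}, {"dz": -0.9}, {"dz": -1.0}, {"dz": -1.0}]'

```text
$.steps[0]: bad value
```

servo_tool --steps '[{"dz": -0.3}, {"dz": -0.6}, {"dz": -0.8}, {"dz": -0.9}, {"dz": -0.9}]'

```text
$.steps[0]: bad value
```

Rows need all six keys; I'll start with one call.

servo_tool --steps '[{"dx": 0.16, "dy": 0.19, "dz": 0, "wx": 0, "wy": 0, "wz": 0.029}, {"dx": 0.31, "dy": 0.38, "dz": 0, "wx": 0, "wy": 0, "wz": 0.057}, {"dx": 0.46, "dy": 0.57, "dz": 0, "wx": 0, "wy": 0, "wz": 0.086}, {"dx": 0.61, "dy": 0.76, "dz": 0, "wx": 0, "wy": 0, "wz": 0.114}, {"dx": 0.763, "dy": 0.942, "dz": 0, "wx": 0, "wy": 0, "wz": 0.143}]' --jaw 0.8

```text
time_s: 0.67
eef_pos: [0.3268, -0.4226, 0.2312]
eef_rot: [-0.0, 0.9, 0.436, 0.0]
wrist_force: [0.4, 0.0, 0.1]
opening: 0.798
grasp_force: 0.0
```

servo_tool --steps '[{"dx": 0.16, "dy": 0.19, "dz": 0, "wx": 0, "wy": 0, "wz": 0.029}, {"dx": 0.31, "dy": 0.38, "dz": 0, "wx": 0, "wy": 0, "wz": 0.057}, {"dx": 0.46, "dy": 0.57, "dz": 0, "wx": 0, "wy": 0, "wz": 0.086}, {"dx": 0.61, "dy": 0.76, "dz": 0, "wx": 0, "wy": 0, "wz": 0.114}, {"dx": 0.763, "dy": 0.942, "dz": 0, "wx": 0, "wy": 0, "wz": 0.143}]'

```text
time_s: 1.08
eef_pos: [0.4032, -0.3283, 0.2313]
eef_rot: [-0.0, 0.78, 0.626, 0.0]
wrist_force: [-1.1, 0.4, 0.2]
opening: 0.801
grasp_force: 0.0
```

servo_tool --steps '[{"dx": 0.16, "dy": 0.19, "dz": 0, "wx": 0, "wy": 0, "wz": 0}, {"dx": 0.31, "dy": 0.38, "dz": 0, "wx": 0, "wy": 0, "wz": 0}, {"dx": 0.46, "dy": 0.57, "dz": 0, "wx": 0, "wy": 0, "wz": 0}, {"dx": 0.61, "dy": 0.76, "dz": 0, "wx": 0, "wy": 0, "wz": 0}, {"dx": 0.763, "dy": 0.942, "dz": 0, "wx": 0, "wy": 0, "wz": 0}]'

```text
time_s: 1.5
eef_pos: [0.4795, -0.234, 0.2312]
eef_rot: [-0.0, 0.781, 0.624, -0.0]
wrist_force: [1.2, -0.1, -0.1]
opening: 0.801
grasp_force: 0.0
```

servo_tool --steps '[{"dx": 0.16, "dy": 0.19, "dz": 0, "wx": 0, "wy": 0, "wz": 0}, {"dx": 0.31, "dy": 0.38, "dz": 0, "wx": 0, "wy": 0, "wz": 0}, {"dx": 0.46, "dy": 0.57, "dz": 0, "wx": 0, "wy": 0, "wz": 0}, {"dx": 0.763, "dy": 0.942, "dz": 0, "wx": 0, "wy": 0, "wz": 0}, {"dx": 0.763, "dy": 0.942, "dz": 0, "wx": 0, "wy": 0, "wz": 0}]'

```text
time_s: 1.92
eef_pos: [0.5576, -0.1368, 0.2313]
eef_rot: [-0.0, 0.78, 0.625, 0.001]
wrist_force: [-0.7, 1.3, -0.6]
opening: 0.8
grasp_force: 0.0
```

servo_tool --steps '[{"dx": 0, "dy": 0, "dz": -0.3, "wx": 0, "wy": 0, "wz": 0}, {"dx": 0, "dy": 0, "dz": -0.6, "wx": 0, "wy": 0, "wz": 0}, {"dx": 0, "dy": 0, "dz": -0.9, "wx": 0, "wy": 0, "wz": 0}, {"dx": 0, "dy": 0, "dz": -1.0, "wx": 0, "wy": 0, "wz": 0}, {"dx": 0, "dy": 0, "dz": -1.0, "wx": 0, "wy": 0, "wz": 0}]'

```text
time_s: 2.33
eef_pos: [0.5529, -0.1401, 0.128]
eef_rot: [-0.003, 0.781, 0.624, -0.001]
wrist_force: [-0.6, -0.3, -0.4]
opening: 0.802
grasp_force: 0.0
```

servo_tool --steps '[{"dx": 0, "dy": 0, "dz": -0.3, "wx": 0, "wy": 0, "wz": 0}, {"dx": 0, "dy": 0, "dz": -0.6, "wx": 0, "wy": 0, "wz": 0}, {"dx": 0, "dy": 0, "dz": -0.8, "wx": 0, "wy": 0, "wz": 0}, {"dx": 0, "dy": 0, "dz": -0.9, "wx": 0, "wy": 0, "wz": 0}, {"dx": 0, "dy": 0, "dz": -0.9, "wx": 0, "wy": 0, "wz": 0}]'

```text
time_s: 2.75
eef_pos: [0.5546, -0.141, 0.0405]
eef_rot: [-0.001, 0.781, 0.624, -0.0]
wrist_force: [-0.6, 0.1, 0.0]
opening: 0.802
grasp_force: 0.0
```

Run:
```python
from h import *; from bench import vision
st();c=vision.camera("top");s=vision.camera("side")
a=cv2.resize(s["frame"][150:275,280:440,::-1],None,fx=4.7,fy=4.7,interpolation=cv2.INTER_CUBIC);cv2.imwrite("pics/c.png",a)
```

```text
t 2.75 tcp [ 0.5546 -0.141   0.0405] corner [ -22.5 -104.5] F [-0.58  0.09  0.  ] Fc [-0.58 -0.04] open 0.802
```

View pics/c.png

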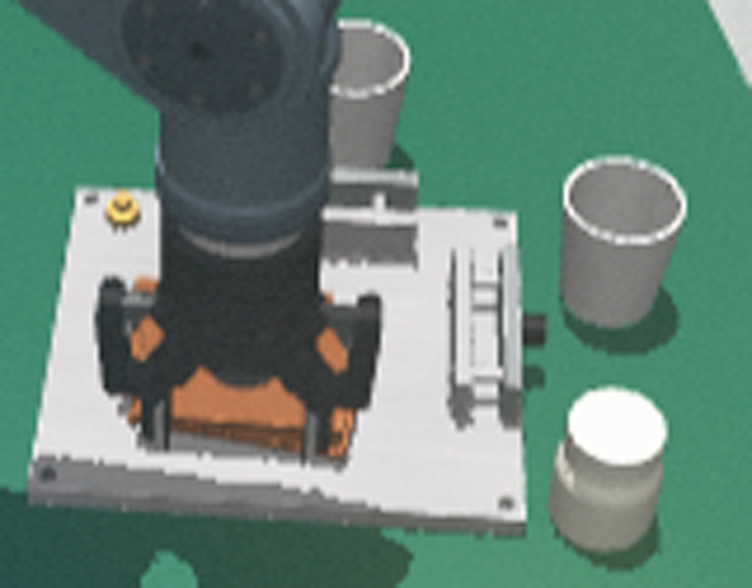

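The fingers stand in front (-y side) of the pile, tips at (150,440) and (320,440), clear of the plates. Descending to feel the base.

servo_tool --steps '[{"dx": 0, "dy": 0, "dz": -0.1, "wx": 0, "wy": 0, "wz": 0}, {"dx": 0, "dy": 0, "dz": -0.2, "wx": 0, "wy": 0, "wz": 0}, {"dx": 0, "dy": 0, "dz": -0.26, "wx": 0, "wy": 0, "wz": 0}, {"dx": 0, "dy": 0, "dz": -0.28, "wx": 0, "wy": 0, "wz": 0}, {"dx": 0, "dy": 0, "dz": -0.28, "wx": 0, "wy": 0, "wz": 0}]'

```text
time_s: 3.27
eef_pos: [0.5546, -0.1407, 0.0124]
eef_rot: [-0.001, 0.781, 0.624, -0.0]
wrist_force: [0.1, -0.2, -0.3]
opening: 0.801
grasp_force: 0.0
```

servo_tool --steps '[{"dx": 0, "dy": 0, "dz": -0.005, "wx": 0, "wy": 0, "wz": 0}, {"dx": 0, "dy": 0, "dz": -0.01, "wx": 0, "wy": 0, "wz": 0}, {"dx": 0, "dy": 0, "dz": -0.015, "wx": 0, "wy": 0, "wz": 0}, {"dx": 0, "dy": 0, "dz": -0.02, "wx": 0, "wy": 0, "wz": 0}, {"dx": 0, "dy": 0, "dz": -0.02, "wx": 0, "wy": 0, "wz": 0}]'

```text
time_s: 3.68
eef_pos: [0.5553, -0.1411, 0.0114]
eef_rot: [0.0, 0.781, 0.624, 0.0]
wrist_force: [-0.0, 0.3, 0.5]
opening: 0.801
grasp_force: 0.0
```

servo_tool --steps '[{"dx": 0, "dy": 0, "dz": -0.005, "wx": 0, "wy": 0, "wz": 0}, {"dx": 0, "dy": 0, "dz": -0.01, "wx": 0, "wy": 0, "wz": 0}, {"dx": 0, "dy": 0, "dz": -0.015, "wx": 0, "wy": 0, "wz": 0}, {"dx": 0, "dy": 0, "dz": -0.015, "wx": 0, "wy": 0, "wz": 0}, {"dx": 0, "dy": 0, "dz": -0.015, "wx": 0, "wy": 0, "wz": 0}]'

```text
time_s: 4.1
eef_pos: [0.5552, -0.141, 0.0097]
eef_rot: [-0.0, 0.781, 0.624, -0.0]
wrist_force: [-0.1, -0.0, 0.1]
opening: 0.803
grasp_force: 0.0
```

servo_tool --steps '[{"dx": 0, "dy": 0, "dz": -0.005, "wx": 0, "wy": 0, "wz": 0}, {"dx": 0, "dy": 0, "dz": -0.01, "wx": 0, "wy": 0, "wz": 0}, {"dx": 0, "dy": 0, "dz": -0.01, "wx": 0, "wy": 0, "wz": 0}, {"dx": 0, "dy": 0, "dz": -0.01, "wx": 0, "wy": 0, "wz": 0}, {"dx": 0, "dy": 0, "dz": -0.01, "wx": 0, "wy": 0, "wz": 0}]'

```text
time_s: 4.52
eef_pos: [0.5552, -0.141, 0.0088]
eef_rot: [-0.0, 0.781, 0.624, -0.0]
wrist_force: [0.4, 0.0, 0.5]
opening: 0.8
grasp_force: 0.0
```

servo_tool --steps '[{"dx": 0, "dy": 0, "dz": -0.005, "wx": 0, "wy": 0, "wz": 0}, {"dx": 0, "dy": 0, "dz": -0.01, "wx": 0, "wy": 0, "wz": 0}, {"dx": 0, "dy": 0, "dz": -0.01, "wx": 0, "wy": 0, "wz": 0}, {"dx": 0, "dy": 0, "dz": -0.01, "wx": 0, "wy": 0, "wz": 0}, {"dx": 0, "dy": 0, "dz": -0.01, "wx": 0, "wy": 0, "wz": 0}]'

```text
time_s: 4.93
eef_pos: [0.5552, -0.141, 0.0078]
eef_rot: [-0.0, 0.781, 0.624, -0.0]
wrist_force: [-0.1, -0.4, -0.1]
opening: 0.8
grasp_force: 0.0
```

servo_tool --steps '[{"dx": 0, "dy": 0, "dz": -0.005, "wx": 0, "wy": 0, "wz": 0}, {"dx": 0, "dy": 0, "dz": -0.01, "wx": 0, "wy": 0, "wz": 0}, {"dx": 0, "dy": 0, "dz": -0.01, "wx": 0, "wy": 0, "wz": 0}, {"dx": 0, "dy": 0, "dz": -0.01, "wx": 0, "wy": 0, "wz": 0}, {"dx": 0, "dy": 0, "dz": -0.01, "wx": 0, "wy": 0, "wz": 0}]'

```text
time_s: 5.35
eef_pos: [0.5553, -0.141, 0.0068]
eef_rot: [0.0, 0.781, 0.624, 0.0]
wrist_force: [-0.2, 0.9, 0.2]
opening: 0.799
grasp_force: 0.4
```

servo_tool --steps '[{"dx": 0.0066, "dy": 0.0293, "dz": 0, "wx": 0, "wy": 0, "wz": 0}, {"dx": 0.0132, "dy": 0.0585, "dz": 0, "wx": 0, "wy": 0, "wz": 0}, {"dx": 0.0198, "dy": 0.0878, "dz": 0, "wx": 0, "wy": 0, "wz": 0}, {"dx": 0.0264, "dy": 0.117, "dz": 0, "wx": 0, "wy": 0, "wz": 0}, {"dx": 0.033, "dy": 0.1463, "dz": 0, "wx": 0, "wy": 0, "wz": 0}]'

```text
time_s: 5.77
eef_pos: [0.5587, -0.1261, 0.0068]
eef_rot: [0.0, 0.781, 0.624, 0.0]
wrist_force: [-0.4, -1.4, -0.3]
opening: 0.803
grasp_force: 0.6
```

servo_tool --steps '[{"dx": 0.0066, "dy": 0.0293, "dz": 0, "wx": 0, "wy": 0, "wz": 0}, {"dx": 0.0132, "dy": 0.0585, "dz": 0, "wx": 0, "wy": 0, "wz": 0}, {"dx": 0.0198, "dy": 0.0878, "dz": 0, "wx": 0, "wy": 0, "wz": 0}, {"dx": 0.0264, "dy": 0.117, "dz": 0, "wx": 0, "wy": 0, "wz": 0}, {"dx": 0.033, "dy": 0.1463, "dz": 0, "wx": 0, "wy": 0, "wz": 0}]'

```text
time_s: 6.18
eef_pos: [0.562, -0.1116, 0.0068]
eef_rot: [0.0, 0.781, 0.624, -0.0]
wrist_force: [0.4, -2.5, 1.4]
opening: 0.796
grasp_force: 1.1
```

servo_tool --steps '[{"dx": 0.0066, "dy": 0.0293, "dz": 0, "wx": 0, "wy": 0, "wz": 0}, {"dx": 0.0132, "dy": 0.0585, "dz": 0, "wx": 0, "wy": 0, "wz": 0}, {"dx": 0.0198, "dy": 0.0878, "dz": 0, "wx": 0, "wy": 0, "wz": 0}, {"dx": 0.0264, "dy": 0.117, "dz": 0, "wx": 0, "wy": 0, "wz": 0}, {"dx": 0.033, "dy": 0.1463, "dz": 0, "wx": 0, "wy": 0, "wz": 0}]'

```text
time_s: 6.6
eef_pos: [0.5652, -0.0969, 0.0068]
eef_rot: [0.0, 0.781, 0.624, -0.0]
wrist_force: [-0.6, -2.7, 1.3]
opening: 0.799
grasp_force: 1.5
```

Run:
```python
from h import *; from bench import vision
st();s=vision.camera("side")
a=cv2.resize(s["frame"][150:275,280:440,::-1],None,fx=4.7,fy=4.7,interpolation=cv2.INTER_CUBIC);cv2.imwrite("pics/d.png",a)
```

```text
t 6.6 tcp [ 0.5652 -0.0969  0.0068] corner [-21.8 -59.2] F [-0.57 -2.73  1.26] Fc [ 0.04 -2.79] open 0.799
```

View pics/d.png

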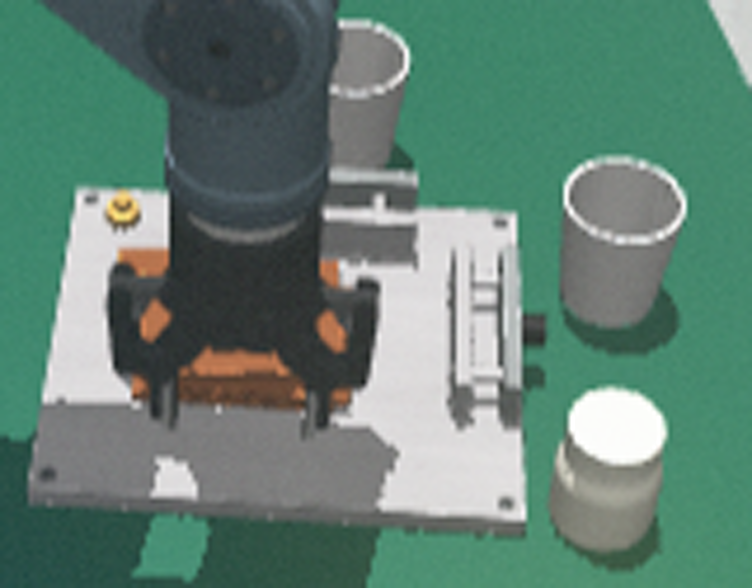

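The pile moves with the two fingers (fingertips near (165,400) and (315,400)) and the base plate hasn't moved. Continuing gently.

servo_tool --steps '[{"dx": 0.0066, "dy": 0.0293, "dz": 0, "wx": 0, "wy": 0, "wz": 0}, {"dx": 0.0132, "dy": 0.0585, "dz": 0, "wx": 0, "wy": 0, "wz": 0}, {"dx": 0.0198, "dy": 0.0878, "dz": 0, "wx": 0, "wy": 0, "wz": 0}, {"dx": 0.0264, "dy": 0.117, "dz": 0, "wx": 0, "wy": 0, "wz": 0}, {"dx": 0.033, "dy": 0.1463, "dz": 0, "wx": 0, "wy": 0, "wz": 0}]'

```text
time_s: 7.07
eef_pos: [0.5685, -0.0823, 0.0069]
eef_rot: [0.0, 0.781, 0.624, -0.0]
wrist_force: [-0.3, -3.1, 1.7]
opening: 0.798
grasp_force: 2.0
```

servo_tool --steps '[{"dx": 0.0022, "dy": 0.0098, "dz": 0, "wx": 0, "wy": 0, "wz": 0}, {"dx": 0.0044, "dy": 0.0195, "dz": 0, "wx": 0, "wy": 0, "wz": 0}, {"dx": 0.0066, "dy": 0.0293, "dz": 0, "wx": 0, "wy": 0, "wz": 0}, {"dx": 0.0088, "dy": 0.039, "dz": 0, "wx": 0, "wy": 0, "wz": 0}, {"dx": 0.011, "dy": 0.0488, "dz": 0, "wx": 0, "wy": 0, "wz": 0}]'

```text
time_s: 7.48
eef_pos: [0.5696, -0.0777, 0.0068]
eef_rot: [0.0, 0.781, 0.624, -0.0]
wrist_force: [-0.7, -4.6, 1.6]
opening: 0.802
grasp_force: 2.3
```

servo_tool --steps '[{"dx": 0.0011, "dy": 0.0049, "dz": 0, "wx": 0, "wy": 0, "wz": 0}, {"dx": 0.0022, "dy": 0.0098, "dz": 0, "wx": 0, "wy": 0, "wz": 0}, {"dx": 0.0033, "dy": 0.0146, "dz": 0, "wx": 0, "wy": 0, "wz": 0}, {"dx": 0.0044, "dy": 0.0195, "dz": 0, "wx": 0, "wy": 0, "wz": 0}, {"dx": 0.0044, "dy": 0.0195, "dz": 0, "wx": 0, "wy": 0, "wz": 0}]'

```text
time_s: 7.9
eef_pos: [0.57, -0.0757, 0.0068]
eef_rot: [0.0, 0.781, 0.624, 0.0]
wrist_force: [-0.9, -3.5, 2.4]
opening: 0.797
grasp_force: 2.3
```

```bash
python3 -c "
from h import *
st()"
```

```text
t 7.9 tcp [ 0.57   -0.0757  0.0068] corner [-21.8 -37.4] F [-0.92 -3.47  2.42] Fc [-0.14 -3.59] open 0.797
```

servo_tool --steps '[{"dx": 0.0011, "dy": 0.0049, "dz": 0, "wx": 0, "wy": 0, "wz": 0}, {"dx": 0.0022, "dy": 0.0098, "dz": 0, "wx": 0, "wy": 0, "wz": 0}, {"dx": 0.0033, "dy": 0.0146, "dz": 0, "wx": 0, "wy": 0, "wz": 0}, {"dx": 0.0044, "dy": 0.0195, "dz": 0, "wx": 0, "wy": 0, "wz": 0}, {"dx": 0.0044, "dy": 0.0195, "dz": 0, "wx": 0, "wy": 0, "wz": 0}]'

```text
time_s: 8.32
eef_pos: [0.5705, -0.0736, 0.0068]
eef_rot: [0.0, 0.781, 0.624, 0.0]
wrist_force: [-0.2, -4.3, 3.5]
opening: 0.799
grasp_force: 2.4
```

servo_tool --steps '[{"dx": 0.0005, "dy": 0.0024, "dz": 0, "wx": 0, "wy": 0, "wz": 0}, {"dx": 0.0011, "dy": 0.0049, "dz": 0, "wx": 0, "wy": 0, "wz": 0}, {"dx": 0.0016, "dy": 0.0073, "dz": 0, "wx": 0, "wy": 0, "wz": 0}, {"dx": 0.0022, "dy": 0.0098, "dz": 0, "wx": 0, "wy": 0, "wz": 0}, {"dx": 0.0022, "dy": 0.0098, "dz": 0, "wx": 0, "wy": 0, "wz": 0}]'

```text
time_s: 8.73
eef_pos: [0.5707, -0.0727, 0.0068]
eef_rot: [0.0, 0.781, 0.624, 0.0]
wrist_force: [-0.8, -4.1, 2.6]
opening: 0.801
grasp_force: 2.7
```

servo_tool --steps '[{"dx": 0.0005, "dy": 0.0024, "dz": 0, "wx": 0, "wy": 0, "wz": 0}, {"dx": 0.0011, "dy": 0.0049, "dz": 0, "wx": 0, "wy": 0, "wz": 0}, {"dx": 0.0016, "dy": 0.0073, "dz": 0, "wx": 0, "wy": 0, "wz": 0}, {"dx": 0.0022, "dy": 0.0098, "dz": 0, "wx": 0, "wy": 0, "wz": 0}, {"dx": 0.0022, "dy": 0.0098, "dz": 0, "wx": 0, "wy": 0, "wz": 0}]'

```text
time_s: 9.15
eef_pos: [0.5709, -0.0717, 0.0068]
eef_rot: [0.0, 0.781, 0.624, 0.0]
wrist_force: [-0.9, -4.2, 3.6]
opening: 0.803
grasp_force: 2.8
```

servo_tool --steps '[{"dx": 0.0005, "dy": 0.0024, "dz": 0, "wx": 0, "wy": 0, "wz": 0}, {"dx": 0.0011, "dy": 0.0049, "dz": 0, "wx": 0, "wy": 0, "wz": 0}, {"dx": 0.0016, "dy": 0.0073, "dz": 0, "wx": 0, "wy": 0, "wz": 0}, {"dx": 0.0022, "dy": 0.0098, "dz": 0, "wx": 0, "wy": 0, "wz": 0}, {"dx": 0.0022, "dy": 0.0098, "dz": 0, "wx": 0, "wy": 0, "wz": 0}]'

```text
time_s: 9.57
eef_pos: [0.5711, -0.0708, 0.0068]
eef_rot: [0.0, 0.781, 0.624, 0.0]
wrist_force: [-1.1, -4.8, 4.3]
opening: 0.802
grasp_force: 2.8
```

Run:
```python
from h import *; from bench import vision
st();s=vision.camera("side")
a=cv2.resize(s["frame"][170:270,290:410,::-1],None,fx=6,fy=6,interpolation=cv2.INTER_CUBIC);cv2.imwrite("pics/e.png",a)
```

```text
t 9.57 tcp [ 0.5711 -0.0708  0.0068] corner [-21.8 -32.4] F [-1.09 -4.75  4.31] Fc [-0.02 -4.87] open 0.802
```

View pics/e.png

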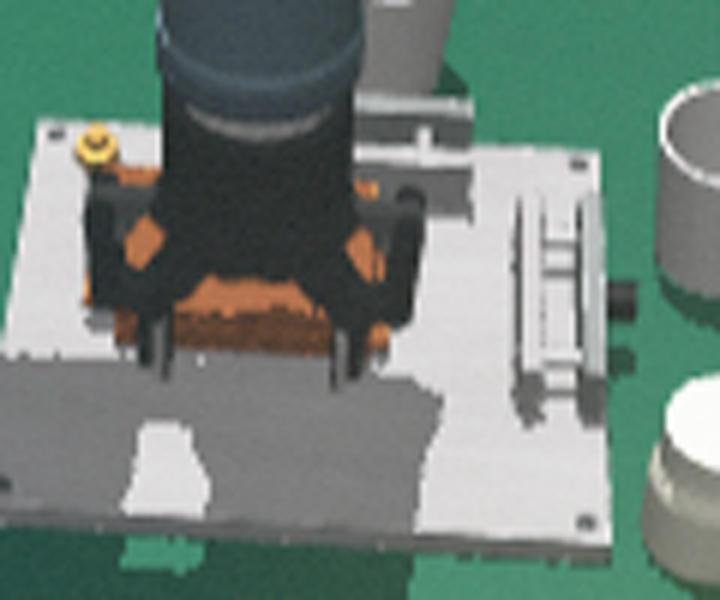

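The pile (front edge near (115–385,345)) is close to the bar, with the nut (97,145) clear and the base in place. Continuing in half-millimetre steps.

servo_tool --steps '[{"dx": 0.0005, "dy": 0.0024, "dz": 0, "wx": 0, "wy": 0, "wz": 0}, {"dx": 0.0011, "dy": 0.0049, "dz": 0, "wx": 0, "wy": 0, "wz": 0}, {"dx": 0.0011, "dy": 0.0049, "dz": 0, "wx": 0, "wy": 0, "wz": 0}, {"dx": 0.0011, "dy": 0.0049, "dz": 0, "wx": 0, "wy": 0, "wz": 0}, {"dx": 0.0011, "dy": 0.0049, "dz": 0, "wx": 0, "wy": 0, "wz": 0}]'

```text
time_s: 10.03
eef_pos: [0.5712, -0.0703, 0.0068]
eef_rot: [0.0, 0.781, 0.624, 0.0]
wrist_force: [-1.4, -4.8, 3.8]
opening: 0.799
grasp_force: 2.9
```

servo_tool --steps '[{"dx": 0.0005, "dy": 0.0024, "dz": 0, "wx": 0, "wy": 0, "wz": 0}, {"dx": 0.0011, "dy": 0.0049, "dz": 0, "wx": 0, "wy": 0, "wz": 0}, {"dx": 0.0011, "dy": 0.0049, "dz": 0, "wx": 0, "wy": 0, "wz": 0}, {"dx": 0.0011, "dy": 0.0049, "dz": 0, "wx": 0, "wy": 0, "wz": 0}, {"dx": 0.0011, "dy": 0.0049, "dz": 0, "wx": 0, "wy": 0, "wz": 0}]'

```text
time_s: 10.45
eef_pos: [0.5713, -0.0698, 0.0068]
eef_rot: [0.0, 0.781, 0.624, -0.0]
wrist_force: [-0.7, -4.4, 3.8]
opening: 0.805
grasp_force: 3.0
```

servo_tool --steps '[{"dx": 0.0005, "dy": 0.0024, "dz": 0, "wx": 0, "wy": 0, "wz": 0}, {"dx": 0.0011, "dy": 0.0049, "dz": 0, "wx": 0, "wy": 0, "wz": 0}, {"dx": 0.0016, "dy": 0.0073, "dz": 0, "wx": 0, "wy": 0, "wz": 0}, {"dx": 0.0022, "dy": 0.0098, "dz": 0, "wx": 0, "wy": 0, "wz": 0}, {"dx": 0.0022, "dy": 0.0098, "dz": 0, "wx": 0, "wy": 0, "wz": 0}]'

```text
time_s: 10.87
eef_pos: [0.5715, -0.0688, 0.0068]
eef_rot: [0.0, 0.781, 0.624, -0.0]
wrist_force: [-1.1, -4.5, 4.0]
opening: 0.8
grasp_force: 3.0
```

Run:
```python
from h import *; from bench import vision,ctrl
s=st();print(s["torque"])
```

```text
t 10.87 tcp [ 0.5715 -0.0688  0.0068] corner [-21.8 -30.4] F [-1.12 -4.47  4.03] Fc [-0.11 -4.61] open 0.8
[-0.77095372  0.12335593 -0.01957388]
```

servo_tool --steps '[{"dx": 0.0005, "dy": 0.0024, "dz": 0, "wx": 0, "wy": 0, "wz": 0}, {"dx": 0.0011, "dy": 0.0049, "dz": 0, "wx": 0, "wy": 0, "wz": 0}, {"dx": 0.0016, "dy": 0.0073, "dz": 0, "wx": 0, "wy": 0, "wz": 0}, {"dx": 0.0022, "dy": 0.0098, "dz": 0, "wx": 0, "wy": 0, "wz": 0}, {"dx": 0.0022, "dy": 0.0098, "dz": 0, "wx": 0, "wy": 0, "wz": 0}]'

```text
time_s: 11.28
eef_pos: [0.5718, -0.0679, 0.0068]
eef_rot: [0.0, 0.781, 0.624, 0.0]
wrist_force: [-1.1, -5.1, 4.6]
opening: 0.801
grasp_force: 3.0
```

servo_tool --steps '[{"dx": 0.0005, "dy": 0.0024, "dz": 0, "wx": 0, "wy": 0, "wz": 0}, {"dx": 0.0011, "dy": 0.0049, "dz": 0, "wx": 0, "wy": 0, "wz": 0}, {"dx": 0.0011, "dy": 0.0049, "dz": 0, "wx": 0, "wy": 0, "wz": 0}, {"dx": 0.0011, "dy": 0.0049, "dz": 0, "wx": 0, "wy": 0, "wz": 0}, {"dx": 0.0011, "dy": 0.0049, "dz": 0, "wx": 0, "wy": 0, "wz": 0}]'

```text
time_s: 11.7
eef_pos: [0.5719, -0.0674, 0.0068]
eef_rot: [0.0, 0.781, 0.624, 0.0]
wrist_force: [-1.2, -5.1, 3.7]
opening: 0.799
grasp_force: 2.9
```

Run:
```python
from h import *; from bench import vision,ctrl
s=st();print(s["torque"]); import m
```

```text
t 11.7 tcp [ 0.5719 -0.0674  0.0068] corner [-21.8 -28.9] F [-1.18 -5.14  3.68] Fc [-0.02 -5.28] open 0.799
[-0.7902143   0.20566283 -0.04365422]
47
50
12
46
[[ 0.7541  0.0405]
 [ 0.7001 -0.192 ]
 [ 0.4402 -0.1266]
 [ 0.4975  0.0984]]
[0.2387, 0.2679, 0.2321, 0.2629]
o [ 0.59797123 -0.044911  ] th -0.23434150850535565 -0.23869270451221986
```

servo_tool --steps '[{"dx": 0.0005, "dy": 0.0024, "dz": 0, "wx": 0, "wy": 0, "wz": 0}, {"dx": 0.0011, "dy": 0.0049, "dz": 0, "wx": 0, "wy": 0, "wz": 0}, {"dx": 0.0016, "dy": 0.0073, "dz": 0, "wx": 0, "wy": 0, "wz": 0}, {"dx": 0.0016, "dy": 0.0073, "dz": 0, "wx": 0, "wy": 0, "wz": 0}, {"dx": 0.0016, "dy": 0.0073, "dz": 0, "wx": 0, "wy": 0, "wz": 0}]'

```text
time_s: 12.17
eef_pos: [0.572, -0.0666, 0.0068]
eef_rot: [0.0, 0.781, 0.624, 0.0]
wrist_force: [-1.3, -5.3, 3.7]
opening: 0.801
grasp_force: 2.9
```

servo_tool --steps '[{"dx": 0.0005, "dy": 0.0024, "dz": 0, "wx": 0, "wy": 0, "wz": 0}, {"dx": 0.0011, "dy": 0.0049, "dz": 0, "wx": 0, "wy": 0, "wz": 0}, {"dx": 0.0011, "dy": 0.0049, "dz": 0, "wx": 0, "wy": 0, "wz": 0}, {"dx": 0.0011, "dy": 0.0049, "dz": 0, "wx": 0, "wy": 0, "wz": 0}, {"dx": 0.0011, "dy": 0.0049, "dz": 0, "wx": 0, "wy": 0, "wz": 0}]'

```text
time_s: 12.58
eef_pos: [0.5722, -0.0662, 0.0068]
eef_rot: [0.0, 0.781, 0.624, 0.0]
wrist_force: [-0.6, -5.8, 4.5]
opening: 0.798
grasp_force: 2.9
```

servo_tool --steps '[{"dx": 0.0005, "dy": 0.0024, "dz": 0, "wx": 0, "wy": 0, "wz": 0}, {"dx": 0.0011, "dy": 0.0049, "dz": 0, "wx": 0, "wy": 0, "wz": 0}, {"dx": 0.0011, "dy": 0.0049, "dz": 0, "wx": 0, "wy": 0, "wz": 0}, {"dx": 0.0011, "dy": 0.0049, "dz": 0, "wx": 0, "wy": 0, "wz": 0}, {"dx": 0.0011, "dy": 0.0049, "dz": 0, "wx": 0, "wy": 0, "wz": 0}]'

```text
time_s: 13.0
eef_pos: [0.5722, -0.0657, 0.0068]
eef_rot: [0.0, 0.781, 0.624, 0.0]
wrist_force: [-1.3, -5.6, 3.8]
opening: 0.8
grasp_force: 2.9
```

Run:
```python
from h import *; from bench import vision,ctrl
s=st();c=vision.camera("side");im=c["frame"]
# corner x=26: walk up the image column through plate top toward the bar
for x in (26,30,-70,-75):
  P=[px(c,[*w(x,y),.038]) for y in range(40,90,2)]
  v=cv2.remap(im,np.array(P,np.float32)[:,None,0],np.array(P,np.float32)[:,None,1],cv2.INTER_LINEAR)[:,0]
  print(x,[(y,*map(int,q)) for y,q in zip(range(40,90,2),v)])
```

```text
t 13.0 tcp [ 0.5722 -0.0657  0.0068] corner [-21.8 -27.1] F [-1.26 -5.64  3.83] Fc [ 0.01 -5.78] open 0.8
26 [(40, 70, 69, 68), (42, 67, 69, 68), (44, 68, 71, 70), (46, 71, 73, 73), (48, 74, 76, 77), (50, 76, 79, 79), (52, 77, 81, 79), (54, 103, 94, 82), (56, 148, 115, 87), (58, 175, 127, 89), (60, 196, 135, 91), (62, 182, 126, 89), (64, 161, 112, 87), (66, 136, 108, 93), (68, 113, 105, 99), (70, 109, 105, 102), (72, 111, 111, 110), (74, 150, 149, 148), (76, 187, 186, 185), (78, 205, 203, 204), (80, 212, 210, 211), (82, 189, 187, 187), (84, 161, 160, 160), (86, 122, 124, 122), (88, 92, 96, 94)]
30 [(40, 64, 67, 66), (42, 64, 66, 64), (44, 70, 72, 69), (46, 74, 77, 74), (48, 77, 79, 77), (50, 79, 81, 80), (52, 81, 82, 82), (54, 85, 86, 86), (56, 93, 94, 94), (58, 99, 98, 98), (60, 102, 102, 101), (62, 103, 103, 102), (64, 103, 101, 102), (66, 101, 100, 101), (68, 100, 100, 100), (70, 105, 105, 105), (72, 112, 113, 112), (74, 149, 148, 148), (76, 185, 182, 184), (78, 203, 200, 202), (80, 217, 213, 216), (82, 185, 183, 184), (84, 155, 153, 153), (86, 112, 114, 113), (88, 80, 85, 82)]
-7
[... 295 characters left out ...]
210, 209), (72, 214, 213, 214), (74, 206, 205, 206), (76, 197, 196, 197), (78, 186, 186, 186), (80, 177, 177, 177), (82, 168, 169, 168), (84, 146, 151, 149), (86, 122, 132, 129), (88, 96, 114, 109)]
-75 [(40, 65, 67, 66), (42, 63, 67, 66), (44, 63, 68, 67), (46, 67, 71, 70), (48, 70, 74, 74), (50, 73, 75, 75), (52, 81, 78, 76), (54, 108, 87, 77), (56, 134, 96, 77), (58, 156, 104, 76), (60, 173, 114, 80), (62, 181, 124, 91), (64, 192, 144, 118), (66, 202, 174, 162), (68, 210, 195, 191), (70, 216, 212, 212), (72, 219, 217, 218), (74, 219, 217, 217), (76, 219, 217, 218), (78, 220, 218, 218), (80, 219, 217, 217), (82, 218, 215, 216), (84, 201, 206, 204), (86, 181, 195, 189), (88, 147, 177, 164)]
```

servo_tool --steps '[{"dx": 0.0011, "dy": 0.0049, "dz": 0, "wx": 0, "wy": 0, "wz": 0}, {"dx": 0.0022, "dy": 0.0098, "dz": 0, "wx": 0, "wy": 0, "wz": 0}, {"dx": 0.0033, "dy": 0.0146, "dz": 0, "wx": 0, "wy": 0, "wz": 0}, {"dx": 0.0033, "dy": 0.0146, "dz": 0, "wx": 0, "wy": 0, "wz": 0}, {"dx": 0.0033, "dy": 0.0146, "dz": 0, "wx": 0, "wy": 0, "wz": 0}]'

```text
time_s: 13.47
eef_pos: [0.5726, -0.0642, 0.0068]
eef_rot: [0.0, 0.781, 0.624, 0.0]
wrist_force: [-0.7, -5.0, 4.5]
opening: 0.795
grasp_force: 2.9
```

servo_tool --steps '[{"dx": 0.0005, "dy": 0.0024, "dz": 0, "wx": 0, "wy": 0, "wz": 0}, {"dx": 0.0011, "dy": 0.0049, "dz": 0, "wx": 0, "wy": 0, "wz": 0}, {"dx": 0.0011, "dy": 0.0049, "dz": 0, "wx": 0, "wy": 0, "wz": 0}, {"dx": 0.0011, "dy": 0.0049, "dz": 0, "wx": 0, "wy": 0, "wz": 0}, {"dx": 0.0011, "dy": 0.0049, "dz": 0, "wx": 0, "wy": 0, "wz": 0}]'

```text
time_s: 13.88
eef_pos: [0.5726, -0.0638, 0.0068]
eef_rot: [0.0, 0.781, 0.624, -0.0]
wrist_force: [-0.3, -5.3, 4.2]
opening: 0.798
grasp_force: 3.0
```

servo_tool --steps '[{"dx": 0.0005, "dy": 0.0024, "dz": 0, "wx": 0, "wy": 0, "wz": 0}, {"dx": 0.0011, "dy": 0.0049, "dz": 0, "wx": 0, "wy": 0, "wz": 0}, {"dx": 0.0011, "dy": 0.0049, "dz": 0, "wx": 0, "wy": 0, "wz": 0}, {"dx": 0.0011, "dy": 0.0049, "dz": 0, "wx": 0, "wy": 0, "wz": 0}, {"dx": 0.0011, "dy": 0.0049, "dz": 0, "wx": 0, "wy": 0, "wz": 0}]'

```text
time_s: 14.3
eef_pos: [0.5728, -0.0634, 0.0068]
eef_rot: [0.0, 0.781, 0.624, -0.0]
wrist_force: [-1.2, -5.8, 3.5]
opening: 0.801
grasp_force: 3.2
```

servo_tool --steps '[{"dx": 0.0005, "dy": 0.0024, "dz": 0, "wx": 0, "wy": 0, "wz": 0}, {"dx": 0.0011, "dy": 0.0049, "dz": 0, "wx": 0, "wy": 0, "wz": 0}, {"dx": 0.0011, "dy": 0.0049, "dz": 0, "wx": 0, "wy": 0, "wz": 0}, {"dx": 0.0011, "dy": 0.0049, "dz": 0, "wx": 0, "wy": 0, "wz": 0}, {"dx": 0.0011, "dy": 0.0049, "dz": 0, "wx": 0, "wy": 0, "wz": 0}]'

```text
time_s: 14.72
eef_pos: [0.5729, -0.0629, 0.0068]
eef_rot: [0.0, 0.781, 0.624, -0.0]
wrist_force: [-1.3, -5.3, 4.0]
opening: 0.799
grasp_force: 3.3
```

servo_tool --steps '[{"dx": 0.0005, "dy": 0.0024, "dz": 0, "wx": 0, "wy": 0, "wz": 0}, {"dx": 0.0011, "dy": 0.0049, "dz": 0, "wx": 0, "wy": 0, "wz": 0}, {"dx": 0.0011, "dy": 0.0049, "dz": 0, "wx": 0, "wy": 0, "wz": 0}, {"dx": 0.0011, "dy": 0.0049, "dz": 0, "wx": 0, "wy": 0, "wz": 0}, {"dx": 0.0011, "dy": 0.0049, "dz": 0, "wx": 0, "wy": 0, "wz": 0}]'

```text
time_s: 15.13
eef_pos: [0.573, -0.0626, 0.0068]
eef_rot: [0.0, 0.781, 0.624, -0.0]
wrist_force: [-1.2, -6.3, 4.3]
opening: 0.794
grasp_force: 3.8
```

Run:
```python
from h import *; from bench import vision,ctrl
s=st();c=vision.camera("side");im=c["frame"]
cv2.imwrite("pics/f.png",cv2.resize(im[170:245,290:390,::-1],None,fx=8,fy=8,interpolation=cv2.INTER_CUBIC))
for x in (26,30,-70,-75):
  Y=range(56,82,2)
  P=[px(c,[*w(x,y),.038]) for y in Y]
  v=cv2.remap(im,np.array(P,np.float32)[:,None,0],np.array(P,np.float32)[:,None,1],cv2.INTER_LINEAR)[:,0]
  print(x,[(y,*map(int,q)) for y,q in zip(Y,v)])
```

```text
t 15.13 tcp [ 0.573  -0.0626  0.0068] corner [-21.8 -24. ] F [-1.19 -6.29  4.25] Fc [ 0.22 -6.4 ] open 0.794
26 [(56, 76, 80, 78), (58, 107, 90, 79), (60, 151, 105, 80), (62, 177, 116, 83), (64, 198, 126, 85), (66, 177, 118, 85), (68, 155, 109, 84), (70, 130, 108, 93), (72, 112, 111, 106), (74, 149, 149, 145), (76, 185, 186, 183), (78, 204, 204, 202), (80, 212, 211, 210)]
30 [(56, 79, 82, 82), (58, 83, 86, 85), (60, 91, 92, 91), (62, 97, 97, 96), (64, 101, 101, 100), (66, 101, 101, 101), (68, 99, 100, 100), (70, 105, 105, 106), (72, 113, 113, 113), (74, 149, 148, 148), (76, 183, 182, 183), (78, 202, 200, 201), (80, 216, 214, 216)]
-70 [(56, 67, 71, 71), (58, 72, 71, 68), (60, 78, 72, 64), (62, 94, 75, 62), (64, 112, 83, 68), (66, 134, 107, 92), (68, 160, 136, 124), (70, 184, 168, 162), (72, 200, 191, 190), (74, 200, 196, 197), (76, 196, 194, 196), (78, 187, 187, 187), (80, 178, 178, 178)]
-75 [(56, 84, 82, 79), (58, 111, 90, 78), (60, 137, 98, 78), (62, 158, 106, 78), (64, 176, 120, 88), (66, 188, 139, 112), (68, 199, 162, 142), (70, 209, 188, 179), (72, 215, 203, 201), (74, 218, 215, 215), (76, 219, 217, 218), (78, 218, 216, 216), (80, 217, 215, 215)]
```

View pics/f.png

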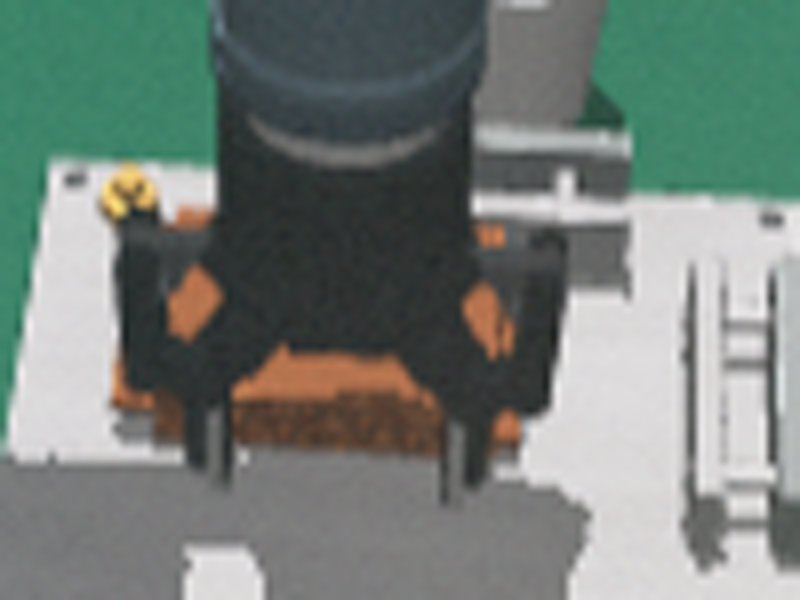

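The pile edge is now at the bar (495,235) to within about a millimetre, and the nut and base haven't moved. Taking quarter-millimetre steps.

servo_tool --steps '[{"dx": 0.0005, "dy": 0.0024, "dz": 0, "wx": 0, "wy": 0, "wz": 0}, {"dx": 0.0008, "dy": 0.0035, "dz": 0, "wx": 0, "wy": 0, "wz": 0}, {"dx": 0.0008, "dy": 0.0035, "dz": 0, "wx": 0, "wy": 0, "wz": 0}, {"dx": 0.0008, "dy": 0.0035, "dz": 0, "wx": 0, "wy": 0, "wz": 0}, {"dx": 0.0008, "dy": 0.0035, "dz": 0, "wx": 0, "wy": 0, "wz": 0}]'

```text
time_s: 15.6
eef_pos: [0.573, -0.0626, 0.0068]
eef_rot: [0.0, 0.781, 0.624, -0.0]
wrist_force: [-1.5, -7.9, 4.0]
opening: 0.801
grasp_force: 4.4
```

servo_tool --steps '[{"dx": 0.0005, "dy": 0.0024, "dz": 0, "wx": 0, "wy": 0, "wz": 0}, {"dx": 0.0008, "dy": 0.0035, "dz": 0, "wx": 0, "wy": 0, "wz": 0}, {"dx": 0.0008, "dy": 0.0035, "dz": 0, "wx": 0, "wy": 0, "wz": 0}, {"dx": 0.0008, "dy": 0.0035, "dz": 0, "wx": 0, "wy": 0, "wz": 0}, {"dx": 0.0008, "dy": 0.0035, "dz": 0, "wx": 0, "wy": 0, "wz": 0}]'

```text
time_s: 16.02
eef_pos: [0.573, -0.0625, 0.0069]
eef_rot: [0.0, 0.781, 0.624, -0.001]
wrist_force: [-1.4, -9.1, 4.5]
opening: 0.8
grasp_force: 5.1
```

Force rises (8→9 N) with no more motion, so the pile is seated on the long bar. Now I'll retreat, lift and turn for the x push.

servo_tool --steps '[{"dx": -0.007, "dy": -0.03, "dz": 0, "wx": 0, "wy": 0, "wz": 0}, {"dx": -0.022, "dy": -0.098, "dz": 0, "wx": 0, "wy": 0, "wz": 0}, {"dx": -0.066, "dy": -0.293, "dz": 0, "wx": 0, "wy": 0, "wz": 0}, {"dx": -0.066, "dy": -0.293, "dz": 0.3, "wx": 0, "wy": 0, "wz": 0}, {"dx": -0.066, "dy": -0.293, "dz": 0.65, "wx": 0, "wy": 0, "wz": 0}]'

```text
time_s: 16.43
eef_pos: [0.563, -0.0897, 0.0687]
eef_rot: [-0.004, 0.782, 0.624, -0.002]
wrist_force: [1.0, -0.6, 0.8]
opening: 0.803
grasp_force: 0.0
```

servo_tool --steps '[{"dx": -0.04, "dy": 0.06, "dz": 0, "wx": 0, "wy": 0, "wz": -0.033}, {"dx": -0.09, "dy": 0.13, "dz": 0, "wx": 0, "wy": 0, "wz": -0.067}, {"dx": -0.13, "dy": 0.19, "dz": 0, "wx": 0, "wy": 0, "wz": -0.1}, {"dx": -0.18, "dy": 0.26, "dz": 0, "wx": 0, "wy": 0, "wz": -0.133}, {"dx": -0.222, "dy": 0.32, "dz": 0, "wx": 0, "wy": 0, "wz": -0.167}]' --jaw 0.6

```text
time_s: 16.85
eef_pos: [0.5431, -0.0575, 0.0709]
eef_rot: [-0.001, 0.917, 0.398, -0.0]
wrist_force: [0.6, 0.7, -0.8]
opening: 0.603
grasp_force: 0.0
```

servo_tool --steps '[{"dx": -0.04, "dy": 0.06, "dz": 0, "wx": 0, "wy": 0, "wz": -0.033}, {"dx": -0.09, "dy": 0.13, "dz": 0, "wx": 0, "wy": 0, "wz": -0.067}, {"dx": -0.13, "dy": 0.19, "dz": 0, "wx": 0, "wy": 0, "wz": -0.1}, {"dx": -0.18, "dy": 0.26, "dz": 0, "wx": 0, "wy": 0, "wz": -0.133}, {"dx": -0.222, "dy": 0.32, "dz": 0, "wx": 0, "wy": 0, "wz": -0.167}]'

```text
time_s: 17.27
eef_pos: [0.5208, -0.0255, 0.0708]
eef_rot: [-0.001, 0.989, 0.147, -0.001]
wrist_force: [0.1, -0.9, 0.3]
opening: 0.6
grasp_force: 0.0
```

servo_tool --steps '[{"dx": -0.04, "dy": 0.06, "dz": 0, "wx": 0, "wy": 0, "wz": -0.033}, {"dx": -0.09, "dy": 0.13, "dz": 0, "wx": 0, "wy": 0, "wz": -0.067}, {"dx": -0.13, "dy": 0.19, "dz": 0, "wx": 0, "wy": 0, "wz": -0.1}, {"dx": -0.222, "dy": 0.32, "dz": 0, "wx": 0, "wy": 0, "wz": -0.133}, {"dx": -0.222, "dy": 0.32, "dz": 0, "wx": 0, "wy": 0, "wz": -0.166}]'

```text
time_s: 17.68
eef_pos: [0.4971, 0.0078, 0.0704]
eef_rot: [-0.001, 0.994, -0.113, -0.002]
wrist_force: [0.5, 0.4, -0.9]
opening: 0.597
grasp_force: 0.0
```

```bash
cat > side.py <<'E'
from h import *; from bench import vision
s=st();c=vision.camera("side");im=c["frame"];m=brown(im);k=m*0;k[150:275,280:440]=1;m*=k
cs=max(cv2.findContours(m,cv2.RETR_EXTERNAL,cv2.CHAIN_APPROX_NONE)[0],key=cv2.contourArea)[:,0]
q=np.array([Rc@(ray(c,u,v,.038)[:2]-O) for u,v in cs])*1e3
print("pile (z=38) min",q.min(0).round(1),"max",q.max(0).round(1))
h=cv2.cvtColor(im,cv2.COLOR_RGB2HSV);y=cv2.inRange(h[150:275,280:440],(20,110,90),(32,255,255));n,_,st_,ce=cv2.connectedComponentsWithStats(y)
print("nut",[(st_[i][4],(Rc@(ray(c,ce[i][0]+280,ce[i][1]+150,.022)[:2]-O)*1e3).round(1)) for i in range(1,n) if st_[i][4]>12])
E
python3 side.py
python3 - <<'E'
import m,p;from h import *
p.run(O,TH)
E
```

```text
t 17.68 tcp [0.4971 0.0078 0.0704] corner [-111.3   28. ] F [ 0.46  0.45 -0.92] Fc [0.35 0.54] open 0.597
pile (z=38) min [-93.8 -34.9] max [36.2 70.3]
nut [(np.int32(19), array([-100.4,   88.1]))]
47
50
13
47
[[ 0.7543  0.0418]
 [ 0.7013 -0.186 ]
 [ 0.4462 -0.1288]
 [ 0.4959  0.0955]]
[0.2339, 0.2615, 0.2297, 0.264]
o [ 0.59944212 -0.04436967] th -0.21268815363339877 -0.22313882938481655
extent mm [-41.9 -14.4] [34.8 68.2] centre [-3.6 26.9]
disc 88 [-28.6  28.1]
disc 62 [-133.3   81.6]
```

servo_tool --steps '[{"dx": -0.028, "dy": -0.035, "dz": 0, "wx": 0, "wy": 0, "wz": 0}, {"dx": -0.028, "dy": -0.035, "dz": -0.1, "wx": 0, "wy": 0, "wz": 0}, {"dx": -0.028, "dy": -0.035, "dz": -0.2, "wx": 0, "wy": 0, "wz": 0}, {"dx": -0.028, "dy": -0.035, "dz": -0.3, "wx": 0, "wy": 0, "wz": 0}, {"dx": -0.028, "dy": -0.035, "dz": -0.3, "wx": 0, "wy": 0, "wz": 0}]'

```text
time_s: 18.25
eef_pos: [0.4951, 0.0019, 0.0389]
eef_rot: [-0.0, 0.994, -0.111, -0.002]
wrist_force: [-0.2, 0.4, -1.1]
opening: 0.601
grasp_force: 0.0
```

```bash
python3 side.py
python3 - <<'E'
from h import *; from bench import vision
c=vision.camera("side")
cv2.imwrite("pics/g.png",cv2.resize(c["frame"][150:275,270:420,::-1],None,fx=4.7,fy=4.7,interpolation=cv2.INTER_CUBIC))
E
```

```text
t 18.25 tcp [0.4951 0.0019 0.0389] corner [-112.    21.9] F [-0.23  0.37 -1.08] Fc [-0.31  0.31] open 0.601
pile (z=38) min [-93.8 -34.7] max [36.2 70.3]
nut [(np.int32(16), array([-98.9,  87.8]))]
```

View pics/g.png

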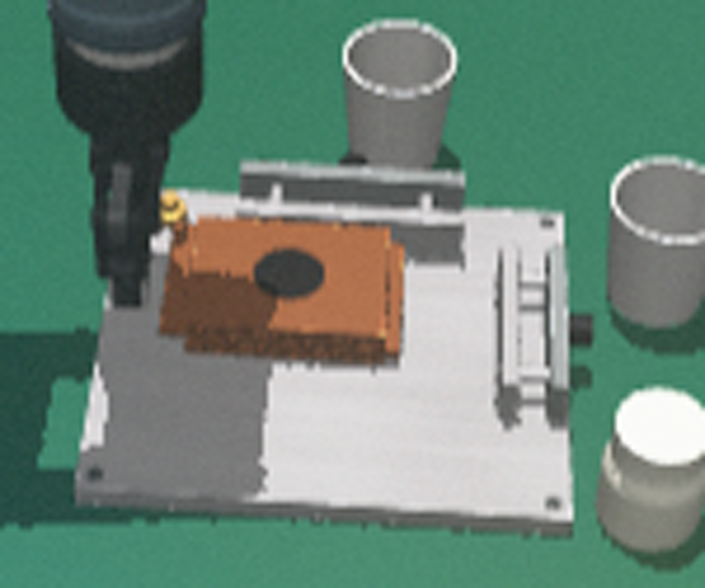

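The pile's front edges are flush (185–400, 345) and staggered only in x. The fingers (125,290) are clear of both pile and nut. Descending.

servo_tool --steps '[{"dx": 0, "dy": 0, "dz": -0.1, "wx": 0, "wy": 0, "wz": 0}, {"dx": 0, "dy": 0, "dz": -0.2, "wx": 0, "wy": 0, "wz": 0}, {"dx": 0, "dy": 0, "dz": -0.25, "wx": 0, "wy": 0, "wz": 0}, {"dx": 0, "dy": 0, "dz": -0.265, "wx": 0, "wy": 0, "wz": 0}, {"dx": 0, "dy": 0, "dz": -0.265, "wx": 0, "wy": 0, "wz": 0}]'

```text
time_s: 18.77
eef_pos: [0.4965, 0.0018, 0.0145]
eef_rot: [-0.0, 0.994, -0.111, -0.001]
wrist_force: [0.7, 1.2, -0.9]
opening: 0.604
grasp_force: 0.0
```

servo_tool --steps '[{"dx": 0, "dy": 0, "dz": -0.005, "wx": 0, "wy": 0, "wz": 0}, {"dx": 0, "dy": 0, "dz": -0.01, "wx": 0, "wy": 0, "wz": 0}, {"dx": 0, "dy": 0, "dz": -0.01, "wx": 0, "wy": 0, "wz": 0}, {"dx": 0, "dy": 0, "dz": -0.01, "wx": 0, "wy": 0, "wz": 0}, {"dx": 0, "dy": 0, "dz": -0.01, "wx": 0, "wy": 0, "wz": 0}]'

```text
time_s: 19.18
eef_pos: [0.4973, 0.0016, 0.0145]
eef_rot: [0.0, 0.994, -0.111, 0.0]
wrist_force: [0.2, 1.0, 0.7]
opening: 0.603
grasp_force: 0.0
```

servo_tool --steps '[{"dx": 0, "dy": 0, "dz": -0.01, "wx": 0, "wy": 0, "wz": 0}, {"dx": 0, "dy": 0, "dz": -0.015, "wx": 0, "wy": 0, "wz": 0}, {"dx": 0, "dy": 0, "dz": -0.02, "wx": 0, "wy": 0, "wz": 0}, {"dx": 0, "dy": 0, "dz": -0.02, "wx": 0, "wy": 0, "wz": 0}, {"dx": 0, "dy": 0, "dz": -0.02, "wx": 0, "wy": 0, "wz": 0}]'

```text
time_s: 19.6
eef_pos: [0.4971, 0.0017, 0.0122]
eef_rot: [-0.0, 0.994, -0.111, -0.0]
wrist_force: [0.7, -0.0, -0.3]
opening: 0.599
grasp_force: 0.0
```

servo_tool --steps '[{"dx": 0, "dy": 0, "dz": -0.005, "wx": 0, "wy": 0, "wz": 0}, {"dx": 0, "dy": 0, "dz": -0.01, "wx": 0, "wy": 0, "wz": 0}, {"dx": 0, "dy": 0, "dz": -0.015, "wx": 0, "wy": 0, "wz": 0}, {"dx": 0, "dy": 0, "dz": -0.015, "wx": 0, "wy": 0, "wz": 0}, {"dx": 0, "dy": 0, "dz": -0.015, "wx": 0, "wy": 0, "wz": 0}]'

```text
time_s: 20.02
eef_pos: [0.4972, 0.0017, 0.0108]
eef_rot: [-0.0, 0.994, -0.111, 0.0]
wrist_force: [-0.3, 0.3, 1.3]
opening: 0.605
grasp_force: 0.4
```

```bash
python3 -c "
from h import *
st()"
```

```text
t 20.02 tcp [0.4972 0.0017 0.0108] corner [-109.9   22.1] F [-0.26  0.33  1.29] Fc [-0.33  0.26] open 0.605
```

servo_tool --steps '[{"dx": 0.0293, "dy": -0.0066, "dz": 0, "wx": 0, "wy": 0, "wz": 0}, {"dx": 0.0585, "dy": -0.0132, "dz": 0, "wx": 0, "wy": 0, "wz": 0}, {"dx": 0.0878, "dy": -0.0198, "dz": 0, "wx": 0, "wy": 0, "wz": 0}, {"dx": 0.117, "dy": -0.0264, "dz": 0, "wx": 0, "wy": 0, "wz": 0}, {"dx": 0.1463, "dy": -0.033, "dz": 0, "wx": 0, "wy": 0, "wz": 0}]'

```text
time_s: 20.43
eef_pos: [0.5103, -0.0011, 0.0108]
eef_rot: [-0.0, 0.994, -0.111, -0.002]
wrist_force: [-5.7, 1.7, 8.1]
opening: 0.601
grasp_force: 4.5
```

servo_tool --steps '[{"dx": 0.0293, "dy": -0.0066, "dz": 0, "wx": 0, "wy": 0, "wz": 0}, {"dx": 0.0585, "dy": -0.0132, "dz": 0, "wx": 0, "wy": 0, "wz": 0}, {"dx": 0.0878, "dy": -0.0198, "dz": 0, "wx": 0, "wy": 0, "wz": 0}, {"dx": 0.117, "dy": -0.0264, "dz": 0, "wx": 0, "wy": 0, "wz": 0}, {"dx": 0.1463, "dy": -0.033, "dz": 0, "wx": 0, "wy": 0, "wz": 0}]'

```text
time_s: 20.85
eef_pos: [0.5239, -0.0042, 0.0108]
eef_rot: [-0.0, 0.994, -0.111, -0.003]
wrist_force: [-11.2, 2.7, 13.2]
opening: 0.601
grasp_force: 7.2
```

```bash
python3 side.py
```

```text
t 20.85 tcp [ 0.5239 -0.0042  0.0108] corner [-82.5  22.2] F [-11.15   2.7   13.24] Fc [-11.48   0.18] open 0.601
pile (z=38) min [-70.2 -34.7] max [51.4 70.3]
nut []
```

The tips are rubbing on the base (Fz 13 N). I'll back off, raise 1.5 mm and check the corner.

servo_tool --steps '[{"dx": -0.02, "dy": 0.0044, "dz": 0, "wx": 0, "wy": 0, "wz": 0}, {"dx": -0.04, "dy": 0.0088, "dz": 0.005, "wx": 0, "wy": 0, "wz": 0}, {"dx": -0.04, "dy": 0.0088, "dz": 0.015, "wx": 0, "wy": 0, "wz": 0}, {"dx": -0.04, "dy": 0.0088, "dz": 0.015, "wx": 0, "wy": 0, "wz": 0}, {"dx": -0.04, "dy": 0.0088, "dz": 0.015, "wx": 0, "wy": 0, "wz": 0}]'

```text
time_s: 21.32
eef_pos: [0.5226, -0.0041, 0.0124]
eef_rot: [0.0, 0.994, -0.111, 0.0]
wrist_force: [-0.4, 0.0, -0.6]
opening: 0.603
grasp_force: 0.0
```

```bash
python3 side.py; python3 m.py
```

```text
t 21.32 tcp [ 0.5226 -0.0041  0.0124] corner [-83.8  22. ] F [-0.38  0.03 -0.57] Fc [-0.38 -0.06] open 0.603
pile (z=38) min [-68.6 -34.9] max [53.2 70.3]
nut []
47
50
40
47
[[ 0.754   0.0406]
 [ 0.7014 -0.186 ]
 [ 0.4468 -0.1291]
 [ 0.4963  0.0986]]
[0.2326, 0.2609, 0.233, 0.2642]
o [ 0.59961927 -0.04398921] th -0.2207172866553718 -0.22108523292733917
extent mm [-16.  -14.7] [52.4 68.3] centre [18.2 26.8]
disc 86 [-1.7 26.7]
disc 69 [-114.8   73.8]
long [62.8 63.8]
long [-61.5  66.4]
short [84.3 51.6]
short [ 87.1 -52.5]
```

The corner hasn't shifted. Resuming.

servo_tool --steps '[{"dx": 0.0293, "dy": -0.0066, "dz": 0, "wx": 0, "wy": 0, "wz": 0}, {"dx": 0.0585, "dy": -0.0132, "dz": 0, "wx": 0, "wy": 0, "wz": 0}, {"dx": 0.0878, "dy": -0.0198, "dz": 0, "wx": 0, "wy": 0, "wz": 0}, {"dx": 0.117, "dy": -0.0264, "dz": 0, "wx": 0, "wy": 0, "wz": 0}, {"dx": 0.117, "dy": -0.0264, "dz": 0, "wx": 0, "wy": 0, "wz": 0}]'

```text
time_s: 21.88
eef_pos: [0.5349, -0.0069, 0.0123]
eef_rot: [0.0, 0.994, -0.111, 0.0]
wrist_force: [-0.7, -0.2, 0.7]
opening: 0.601
grasp_force: 0.0
```

```bash
python3 side.py
```

```text
t 21.88 tcp [ 0.5349 -0.0069  0.0123] corner [-71.2  22. ] F [-0.71 -0.2   0.75] Fc [-0.65 -0.35] open 0.601
pile (z=38) min [-58.7 -34.9] max [62.5 70.3]
nut []
```

```bash
cat > plates.py <<'E'
from h import *; from bench import vision
st();c=vision.camera("side");im=c["frame"];h=cv2.cvtColor(im,cv2.COLOR_RGB2HSV)[:,:,1].astype(np.float32)
X=np.arange(-110,100,.5)
for z in (17,23,29,35):
    P=np.array([px(c,[*w(x,-15.5),z/1e3]) for x in X],np.float32)
    v=cv2.remap(h,P[:,None,0],P[:,None,1],cv2.INTER_LINEAR).ravel()>90
    k=X[v]; print(z,"x",k.min(),k.max(),len(k)/2) if len(k) else print(z,"none")
E
python3 plates.py
```

```text
t 21.93 tcp [ 0.5347 -0.0069  0.0123] corner [-71.4  22. ] F [-0.53  2.09  0.8 ] Fc [-0.98  1.92] open 0.603
17 x -34.0 18.5 4.0
23 x -58.0 49.0 103.0
29 x -58.0 56.0 112.5
35 x -57.5 60.0 118.0
```

servo_tool --steps '[{"dx": 0.0195, "dy": -0.0044, "dz": 0, "wx": 0, "wy": 0, "wz": 0}, {"dx": 0.039, "dy": -0.0088, "dz": 0, "wx": 0, "wy": 0, "wz": 0}, {"dx": 0.0585, "dy": -0.0132, "dz": 0, "wx": 0, "wy": 0, "wz": 0}, {"dx": 0.078, "dy": -0.0176, "dz": 0, "wx": 0, "wy": 0, "wz": 0}, {"dx": 0.0975, "dy": -0.022, "dz": 0, "wx": 0, "wy": 0, "wz": 0}]'

```text
time_s: 22.4
eef_pos: [0.5439, -0.0089, 0.0122]
eef_rot: [-0.0, 0.994, -0.111, -0.0]
wrist_force: [-2.6, -0.1, 0.6]
opening: 0.598
grasp_force: 0.8
```

```bash
python3 plates.py; python3 side.py
```

```text
t 22.4 tcp [ 0.5439 -0.0089  0.0122] corner [-61.9  22. ] F [-2.56 -0.05  0.56] Fc [-2.49 -0.61] open 0.598
17 x -34.5 49.0 9.0
23 x -50.0 59.0 109.5
29 x -50.0 66.0 116.0
35 x -49.5 68.5 118.5
t 22.45 tcp [ 0.5445 -0.0091  0.0124] corner [-61.4  22. ] F [-1.62  0.5  -1.13] Fc [-1.69  0.13] open 0.601
pile (z=38) min [-49.3 -34.9] max [72.2 70.3]
nut [(np.int32(15), array([-99.4,  85.3]))]
```

servo_tool --steps '[{"dx": 0.0195, "dy": -0.0044, "dz": 0, "wx": 0, "wy": 0, "wz": 0}, {"dx": 0.039, "dy": -0.0088, "dz": 0, "wx": 0, "wy": 0, "wz": 0}, {"dx": 0.0585, "dy": -0.0132, "dz": 0, "wx": 0, "wy": 0, "wz": 0}, {"dx": 0.078, "dy": -0.0176, "dz": 0, "wx": 0, "wy": 0, "wz": 0}, {"dx": 0.0975, "dy": -0.022, "dz": 0, "wx": 0, "wy": 0, "wz": 0}]'

```text
time_s: 22.92
eef_pos: [0.5538, -0.0111, 0.0123]
eef_rot: [-0.0, 0.994, -0.111, -0.0]
wrist_force: [-0.9, 0.4, 0.6]
opening: 0.603
grasp_force: 0.7
```

servo_tool --steps '[{"dx": 0.0078, "dy": -0.0018, "dz": 0, "wx": 0, "wy": 0, "wz": 0}, {"dx": 0.0156, "dy": -0.0035, "dz": 0, "wx": 0, "wy": 0, "wz": 0}, {"dx": 0.0234, "dy": -0.0053, "dz": 0, "wx": 0, "wy": 0, "wz": 0}, {"dx": 0.0312, "dy": -0.007, "dz": 0, "wx": 0, "wy": 0, "wz": 0}, {"dx": 0.039, "dy": -0.0088, "dz": 0, "wx": 0, "wy": 0, "wz": 0}]'

```text
time_s: 23.33
eef_pos: [0.5575, -0.0119, 0.0123]
eef_rot: [-0.0, 0.994, -0.111, -0.0]
wrist_force: [-1.2, 0.6, 0.2]
opening: 0.599
grasp_force: 0.8
```

servo_tool --steps '[{"dx": 0.0049, "dy": -0.0011, "dz": 0, "wx": 0, "wy": 0, "wz": 0}, {"dx": 0.0098, "dy": -0.0022, "dz": 0, "wx": 0, "wy": 0, "wz": 0}, {"dx": 0.0146, "dy": -0.0033, "dz": 0, "wx": 0, "wy": 0, "wz": 0}, {"dx": 0.0195, "dy": -0.0044, "dz": 0, "wx": 0, "wy": 0, "wz": 0}, {"dx": 0.0244, "dy": -0.0055, "dz": 0, "wx": 0, "wy": 0, "wz": 0}]'

```text
time_s: 23.75
eef_pos: [0.56, -0.0125, 0.0123]
eef_rot: [-0.0, 0.994, -0.111, -0.0]
wrist_force: [-1.9, -0.2, 0.1]
opening: 0.6
grasp_force: 0.8
```

```bash
python3 plates.py; python3 side.py
```

```text
t 23.75 tcp [ 0.56   -0.0125  0.0123] corner [-45.5  22.1] F [-1.85 -0.16  0.06] Fc [-1.77 -0.56] open 0.6
17 x -31.5 60.5 14.0
23 x -33.0 81.5 112.0
29 x -32.0 81.5 114.0
35 x -32.5 86.0 119.0
t 23.8 tcp [ 0.5601 -0.0125  0.0123] corner [-45.3  22. ] F [-1.62  0.67 -1.18] Fc [-1.73  0.3 ] open 0.598
pile (z=38) min [-32.5 -34.9] max [87.8 69. ]
nut [(np.int32(20), array([-100.8,   87.7]))]
```

servo_tool --steps '[{"dx": 0.0049, "dy": -0.0011, "dz": 0, "wx": 0, "wy": 0, "wz": 0}, {"dx": 0.0098, "dy": -0.0022, "dz": 0, "wx": 0, "wy": 0, "wz": 0}, {"dx": 0.0146, "dy": -0.0033, "dz": 0, "wx": 0, "wy": 0, "wz": 0}, {"dx": 0.0195, "dy": -0.0044, "dz": 0, "wx": 0, "wy": 0, "wz": 0}, {"dx": 0.0195, "dy": -0.0044, "dz": 0, "wx": 0, "wy": 0, "wz": 0}]'

```text
time_s: 24.27
eef_pos: [0.5619, -0.013, 0.0123]
eef_rot: [0.0, 0.994, -0.111, -0.0]
wrist_force: [-1.7, 0.1, -0.4]
opening: 0.601
grasp_force: 0.7
```

servo_tool --steps '[{"dx": 0.0024, "dy": -0.0005, "dz": 0, "wx": 0, "wy": 0, "wz": 0}, {"dx": 0.0049, "dy": -0.0011, "dz": 0, "wx": 0, "wy": 0, "wz": 0}, {"dx": 0.0073, "dy": -0.0016, "dz": 0, "wx": 0, "wy": 0, "wz": 0}, {"dx": 0.0098, "dy": -0.0022, "dz": 0, "wx": 0, "wy": 0, "wz": 0}, {"dx": 0.0098, "dy": -0.0022, "dz": 0, "wx": 0, "wy": 0, "wz": 0}]'

```text
time_s: 24.68
eef_pos: [0.5629, -0.0132, 0.0123]
eef_rot: [-0.0, 0.994, -0.111, 0.0]
wrist_force: [-2.2, -0.2, -0.7]
opening: 0.6
grasp_force: 0.9
```

servo_tool --steps '[{"dx": 0.0024, "dy": -0.0005, "dz": 0, "wx": 0, "wy": 0, "wz": 0}, {"dx": 0.0049, "dy": -0.0011, "dz": 0, "wx": 0, "wy": 0, "wz": 0}, {"dx": 0.0073, "dy": -0.0016, "dz": 0, "wx": 0, "wy": 0, "wz": 0}, {"dx": 0.0098, "dy": -0.0022, "dz": 0, "wx": 0, "wy": 0, "wz": 0}, {"dx": 0.0098, "dy": -0.0022, "dz": 0, "wx": 0, "wy": 0, "wz": 0}]'

```text
time_s: 25.1
eef_pos: [0.5639, -0.0134, 0.0123]
eef_rot: [-0.0, 0.994, -0.111, 0.0]
wrist_force: [-1.4, 0.9, -0.3]
opening: 0.601
grasp_force: 0.8
```

```bash
python3 side.py
```

```text
t 25.1 tcp [ 0.5639 -0.0134  0.0123] corner [-41.4  22. ] F [-1.44  0.87 -0.35] Fc [-1.6   0.53] open 0.601
pile (z=38) min [-29.3 -34.9] max [87.8 68.7]
nut [(np.int32(15), array([-99.3,  84.5]))]
```

servo_tool --steps '[{"dx": 0.0049, "dy": -0.0011, "dz": 0, "wx": 0, "wy": 0, "wz": 0}, {"dx": 0.0098, "dy": -0.0022, "dz": 0, "wx": 0, "wy": 0, "wz": 0}, {"dx": 0.0146, "dy": -0.0033, "dz": 0, "wx": 0, "wy": 0, "wz": 0}, {"dx": 0.0195, "dy": -0.0044, "dz": 0, "wx": 0, "wy": 0, "wz": 0}, {"dx": 0.0195, "dy": -0.0044, "dz": 0, "wx": 0, "wy": 0, "wz": 0}]'

```text
time_s: 25.57
eef_pos: [0.566, -0.0139, 0.0123]
eef_rot: [-0.0, 0.994, -0.111, 0.0]
wrist_force: [-0.4, 0.6, -0.5]
opening: 0.601
grasp_force: 0.7
```

servo_tool --steps '[{"dx": 0.0024, "dy": -0.0005, "dz": 0, "wx": 0, "wy": 0, "wz": 0}, {"dx": 0.0049, "dy": -0.0011, "dz": 0, "wx": 0, "wy": 0, "wz": 0}, {"dx": 0.0073, "dy": -0.0016, "dz": 0, "wx": 0, "wy": 0, "wz": 0}, {"dx": 0.0098, "dy": -0.0022, "dz": 0, "wx": 0, "wy": 0, "wz": 0}, {"dx": 0.0098, "dy": -0.0022, "dz": 0, "wx": 0, "wy": 0, "wz": 0}]'

```text
time_s: 25.98
eef_pos: [0.5665, -0.014, 0.0122]
eef_rot: [-0.0, 0.994, -0.111, -0.0]
wrist_force: [-3.7, 1.0, 0.6]
opening: 0.598
grasp_force: 1.6
```

servo_tool --steps '[{"dx": 0.0024, "dy": -0.0005, "dz": 0, "wx": 0, "wy": 0, "wz": 0}, {"dx": 0.0049, "dy": -0.0011, "dz": 0, "wx": 0, "wy": 0, "wz": 0}, {"dx": 0.0049, "dy": -0.0011, "dz": 0, "wx": 0, "wy": 0, "wz": 0}, {"dx": 0.0049, "dy": -0.0011, "dz": 0, "wx": 0, "wy": 0, "wz": 0}, {"dx": 0.0049, "dy": -0.0011, "dz": 0, "wx": 0, "wy": 0, "wz": 0}]'

```text
time_s: 26.4
eef_pos: [0.5673, -0.0141, 0.0122]
eef_rot: [-0.0, 0.994, -0.111, -0.0]
wrist_force: [-2.8, 0.7, 0.8]
opening: 0.599
grasp_force: 1.5
```

servo_tool --steps '[{"dx": 0.0024, "dy": -0.0005, "dz": 0, "wx": 0, "wy": 0, "wz": 0}, {"dx": 0.0049, "dy": -0.0011, "dz": 0, "wx": 0, "wy": 0, "wz": 0}, {"dx": 0.0049, "dy": -0.0011, "dz": 0, "wx": 0, "wy": 0, "wz": 0}, {"dx": 0.0049, "dy": -0.0011, "dz": 0, "wx": 0, "wy": 0, "wz": 0}, {"dx": 0.0049, "dy": -0.0011, "dz": 0, "wx": 0, "wy": 0, "wz": 0}]'

```text
time_s: 26.82
eef_pos: [0.5679, -0.0143, 0.0123]
eef_rot: [0.0, 0.994, -0.111, 0.0]
wrist_force: [-2.8, 1.3, 0.1]
opening: 0.603
grasp_force: 1.3
```

```bash
python3 side.py
```

```text
t 26.82 tcp [ 0.5679 -0.0143  0.0123] corner [-37.4  22. ] F [-2.77  1.29  0.06] Fc [-2.99  0.65] open 0.603
pile (z=38) min [-25.1 -34.8] max [87.9 68.7]
nut [(np.int32(18), array([-100.3,   88.3]))]
```

Spread is now 113 mm against 110, so about 2–3 mm remains.

servo_tool --steps '[{"dx": 0.0024, "dy": -0.0005, "dz": 0, "wx": 0, "wy": 0, "wz": 0}, {"dx": 0.0049, "dy": -0.0011, "dz": 0, "wx": 0, "wy": 0, "wz": 0}, {"dx": 0.0073, "dy": -0.0016, "dz": 0, "wx": 0, "wy": 0, "wz": 0}, {"dx": 0.0098, "dy": -0.0022, "dz": 0, "wx": 0, "wy": 0, "wz": 0}, {"dx": 0.0098, "dy": -0.0022, "dz": 0, "wx": 0, "wy": 0, "wz": 0}]'

```text
time_s: 27.28
eef_pos: [0.5689, -0.0145, 0.0123]
eef_rot: [-0.0, 0.994, -0.111, 0.0]
wrist_force: [-1.9, 0.7, -0.3]
opening: 0.599
grasp_force: 1.1
```

servo_tool --steps '[{"dx": 0.0024, "dy": -0.0005, "dz": 0, "wx": 0, "wy": 0, "wz": 0}, {"dx": 0.0049, "dy": -0.0011, "dz": 0, "wx": 0, "wy": 0, "wz": 0}, {"dx": 0.0049, "dy": -0.0011, "dz": 0, "wx": 0, "wy": 0, "wz": 0}, {"dx": 0.0049, "dy": -0.0011, "dz": 0, "wx": 0, "wy": 0, "wz": 0}, {"dx": 0.0049, "dy": -0.0011, "dz": 0, "wx": 0, "wy": 0, "wz": 0}]'

```text
time_s: 27.7
eef_pos: [0.5693, -0.0146, 0.0123]
eef_rot: [-0.0, 0.994, -0.111, 0.0]
wrist_force: [-2.2, 1.4, -0.9]
opening: 0.603
grasp_force: 1.2
```

servo_tool --steps '[{"dx": 0.0024, "dy": -0.0005, "dz": 0, "wx": 0, "wy": 0, "wz": 0}, {"dx": 0.0049, "dy": -0.0011, "dz": 0, "wx": 0, "wy": 0, "wz": 0}, {"dx": 0.0049, "dy": -0.0011, "dz": 0, "wx": 0, "wy": 0, "wz": 0}, {"dx": 0.0049, "dy": -0.0011, "dz": 0, "wx": 0, "wy": 0, "wz": 0}, {"dx": 0.0049, "dy": -0.0011, "dz": 0, "wx": 0, "wy": 0, "wz": 0}]'

```text
time_s: 28.12
eef_pos: [0.5698, -0.0147, 0.0123]
eef_rot: [0.0, 0.994, -0.111, 0.0]
wrist_force: [-2.3, 1.1, -0.6]
opening: 0.599
grasp_force: 1.2
```

servo_tool --steps '[{"dx": 0.0024, "dy": -0.0005, "dz": 0, "wx": 0, "wy": 0, "wz": 0}, {"dx": 0.0049, "dy": -0.0011, "dz": 0, "wx": 0, "wy": 0, "wz": 0}, {"dx": 0.0049, "dy": -0.0011, "dz": 0, "wx": 0, "wy": 0, "wz": 0}, {"dx": 0.0049, "dy": -0.0011, "dz": 0, "wx": 0, "wy": 0, "wz": 0}, {"dx": 0.0049, "dy": -0.0011, "dz": 0, "wx": 0, "wy": 0, "wz": 0}]'

```text
time_s: 28.53
eef_pos: [0.5703, -0.0148, 0.0123]
eef_rot: [-0.0, 0.994, -0.111, 0.0]
wrist_force: [-1.5, 1.6, -0.6]
opening: 0.602
grasp_force: 1.1
```

servo_tool --steps '[{"dx": 0.0024, "dy": -0.0005, "dz": 0, "wx": 0, "wy": 0, "wz": 0}, {"dx": 0.0049, "dy": -0.0011, "dz": 0, "wx": 0, "wy": 0, "wz": 0}, {"dx": 0.0049, "dy": -0.0011, "dz": 0, "wx": 0, "wy": 0, "wz": 0}, {"dx": 0.0049, "dy": -0.0011, "dz": 0, "wx": 0, "wy": 0, "wz": 0}, {"dx": 0.0049, "dy": -0.0011, "dz": 0, "wx": 0, "wy": 0, "wz": 0}]'

```text
time_s: 28.95
eef_pos: [0.5708, -0.015, 0.0123]
eef_rot: [-0.0, 0.994, -0.111, 0.0]
wrist_force: [-2.3, 0.1, -0.1]
opening: 0.604
grasp_force: 1.1
```

```bash
python3 side.py
```

```text
t 28.95 tcp [ 0.5708 -0.015   0.0123] corner [-34.4  22. ] F [-2.26  0.13 -0.15] Fc [-2.23 -0.37] open 0.604
pile (z=38) min [-21.8 -34.9] max [87.9 68.7]
nut [(np.int32(16), array([-99.8,  85. ]))]
```

Spread is 109.7 mm. I'll take a few more half-millimetres until the force rises.

servo_tool --steps '[{"dx": 0.0024, "dy": -0.0005, "dz": 0, "wx": 0, "wy": 0, "wz": 0}, {"dx": 0.0049, "dy": -0.0011, "dz": 0, "wx": 0, "wy": 0, "wz": 0}, {"dx": 0.0049, "dy": -0.0011, "dz": 0, "wx": 0, "wy": 0, "wz": 0}, {"dx": 0.0049, "dy": -0.0011, "dz": 0, "wx": 0, "wy": 0, "wz": 0}, {"dx": 0.0049, "dy": -0.0011, "dz": 0, "wx": 0, "wy": 0, "wz": 0}]'

```text
time_s: 29.42
eef_pos: [0.5713, -0.015, 0.0123]
eef_rot: [-0.0, 0.994, -0.111, 0.0]
wrist_force: [-2.1, 1.1, -0.7]
opening: 0.598
grasp_force: 1.1
```

servo_tool --steps '[{"dx": 0.0024, "dy": -0.0005, "dz": 0, "wx": 0, "wy": 0, "wz": 0}, {"dx": 0.0049, "dy": -0.0011, "dz": 0, "wx": 0, "wy": 0, "wz": 0}, {"dx": 0.0049, "dy": -0.0011, "dz": 0, "wx": 0, "wy": 0, "wz": 0}, {"dx": 0.0049, "dy": -0.0011, "dz": 0, "wx": 0, "wy": 0, "wz": 0}, {"dx": 0.0049, "dy": -0.0011, "dz": 0, "wx": 0, "wy": 0, "wz": 0}]'

```text
time_s: 29.83
eef_pos: [0.5718, -0.0152, 0.0123]
eef_rot: [0.0, 0.994, -0.111, 0.0]
wrist_force: [-1.8, -0.6, -1.6]
opening: 0.599
grasp_force: 1.1
```

servo_tool --steps '[{"dx": 0.0024, "dy": -0.0005, "dz": 0, "wx": 0, "wy": 0, "wz": 0}, {"dx": 0.0049, "dy": -0.0011, "dz": 0, "wx": 0, "wy": 0, "wz": 0}, {"dx": 0.0049, "dy": -0.0011, "dz": 0, "wx": 0, "wy": 0, "wz": 0}, {"dx": 0.0049, "dy": -0.0011, "dz": 0, "wx": 0, "wy": 0, "wz": 0}, {"dx": 0.0049, "dy": -0.0011, "dz": 0, "wx": 0, "wy": 0, "wz": 0}]'

```text
time_s: 30.25
eef_pos: [0.5723, -0.0153, 0.0123]
eef_rot: [-0.0, 0.994, -0.111, 0.0]
wrist_force: [-2.8, 1.1, -0.6]
opening: 0.604
grasp_force: 1.1
```

servo_tool --steps '[{"dx": 0.0024, "dy": -0.0005, "dz": 0, "wx": 0, "wy": 0, "wz": 0}, {"dx": 0.0049, "dy": -0.0011, "dz": 0, "wx": 0, "wy": 0, "wz": 0}, {"dx": 0.0073, "dy": -0.0016, "dz": 0, "wx": 0, "wy": 0, "wz": 0}, {"dx": 0.0073, "dy": -0.0016, "dz": 0, "wx": 0, "wy": 0, "wz": 0}, {"dx": 0.0073, "dy": -0.0016, "dz": 0, "wx": 0, "wy": 0, "wz": 0}]'

```text
time_s: 30.67
eef_pos: [0.5731, -0.0155, 0.0123]
eef_rot: [0.0, 0.994, -0.111, 0.0]
wrist_force: [-2.4, 1.0, -0.9]
opening: 0.599
grasp_force: 1.1
```

servo_tool --steps '[{"dx": 0.0024, "dy": -0.0005, "dz": 0, "wx": 0, "wy": 0, "wz": 0}, {"dx": 0.0049, "dy": -0.0011, "dz": 0, "wx": 0, "wy": 0, "wz": 0}, {"dx": 0.0073, "dy": -0.0016, "dz": 0, "wx": 0, "wy": 0, "wz": 0}, {"dx": 0.0073, "dy": -0.0016, "dz": 0, "wx": 0, "wy": 0, "wz": 0}, {"dx": 0.0073, "dy": -0.0016, "dz": 0, "wx": 0, "wy": 0, "wz": 0}]'

```text
time_s: 31.08
eef_pos: [0.5738, -0.0156, 0.0123]
eef_rot: [0.0, 0.994, -0.111, 0.0]
wrist_force: [-1.7, 1.1, -0.7]
opening: 0.602
grasp_force: 1.1
```

```bash
python3 side.py;python3 plates.py
```

```text
t 31.08 tcp [ 0.5738 -0.0156  0.0123] corner [-31.3  22. ] F [-1.7   1.09 -0.74] Fc [-1.9   0.69] open 0.602
pile (z=38) min [-19.1 -34.8] max [87.9 68.7]
nut [(np.int32(18), array([-99.9,  87.4]))]
t 31.13 tcp [ 0.5738 -0.0156  0.0123] corner [-31.3  22. ] F [-2.99  0.17 -0.22] Fc [-2.96 -0.49] open 0.598
17 x 48.5 59.5 4.0
23 x -18.5 88.5 107.5
29 x -19.0 88.5 108.0
35 x -19.0 88.5 108.0
```

servo_tool --steps '[{"dx": 0.0024, "dy": -0.0005, "dz": 0, "wx": 0, "wy": 0, "wz": 0}, {"dx": 0.0049, "dy": -0.0011, "dz": 0, "wx": 0, "wy": 0, "wz": 0}, {"dx": 0.0049, "dy": -0.0011, "dz": 0, "wx": 0, "wy": 0, "wz": 0}, {"dx": 0.0049, "dy": -0.0011, "dz": 0, "wx": 0, "wy": 0, "wz": 0}, {"dx": 0.0049, "dy": -0.0011, "dz": 0, "wx": 0, "wy": 0, "wz": 0}]'

```text
time_s: 31.6
eef_pos: [0.5742, -0.0157, 0.0123]
eef_rot: [0.0, 0.994, -0.111, 0.0]
wrist_force: [-2.6, 1.2, -1.4]
opening: 0.597
grasp_force: 1.2
```

servo_tool --steps '[{"dx": 0.0024, "dy": -0.0005, "dz": 0, "wx": 0, "wy": 0, "wz": 0}, {"dx": 0.0049, "dy": -0.0011, "dz": 0, "wx": 0, "wy": 0, "wz": 0}, {"dx": 0.0049, "dy": -0.0011, "dz": 0, "wx": 0, "wy": 0, "wz": 0}, {"dx": 0.0049, "dy": -0.0011, "dz": 0, "wx": 0, "wy": 0, "wz": 0}, {"dx": 0.0049, "dy": -0.0011, "dz": 0, "wx": 0, "wy": 0, "wz": 0}]'

```text
time_s: 32.02
eef_pos: [0.5743, -0.0157, 0.0123]
eef_rot: [-0.0, 0.994, -0.111, -0.0]
wrist_force: [-4.7, 1.4, 2.7]
opening: 0.599
grasp_force: 2.6
```

servo_tool --steps '[{"dx": 0.0024, "dy": -0.0005, "dz": 0, "wx": 0, "wy": 0, "wz": 0}, {"dx": 0.0049, "dy": -0.0011, "dz": 0, "wx": 0, "wy": 0, "wz": 0}, {"dx": 0.0049, "dy": -0.0011, "dz": 0, "wx": 0, "wy": 0, "wz": 0}, {"dx": 0.0049, "dy": -0.0011, "dz": 0, "wx": 0, "wy": 0, "wz": 0}, {"dx": 0.0049, "dy": -0.0011, "dz": 0, "wx": 0, "wy": 0, "wz": 0}]'

```text
time_s: 32.43
eef_pos: [0.5743, -0.0157, 0.0122]
eef_rot: [-0.0, 0.994, -0.111, -0.001]
wrist_force: [-6.9, 1.1, 3.4]
opening: 0.6
grasp_force: 3.5
```

```bash
python3 -c "
from h import *
st()
import p;p.run(O,TH)"
```

```text
t 32.43 tcp [ 0.5743 -0.0157  0.0122] corner [-30.8  22.1] F [-6.89  1.12  3.39] Fc [-6.97 -0.42] open 0.6
extent mm [ 50.1 -15.5] [90.1 68.3] centre [70.1 26.4]
disc 72 [-48.3  73.6]
```

Contact with the short bar. One more small step to 8–9 N, then I'll retreat and look.

servo_tool --steps '[{"dx": 0.0024, "dy": -0.0005, "dz": 0, "wx": 0, "wy": 0, "wz": 0}, {"dx": 0.0049, "dy": -0.0011, "dz": 0, "wx": 0, "wy": 0, "wz": 0}, {"dx": 0.0049, "dy": -0.0011, "dz": 0, "wx": 0, "wy": 0, "wz": 0}, {"dx": 0.0049, "dy": -0.0011, "dz": 0, "wx": 0, "wy": 0, "wz": 0}, {"dx": 0.0049, "dy": -0.0011, "dz": 0, "wx": 0, "wy": 0, "wz": 0}]'

```text
time_s: 32.9
eef_pos: [0.5743, -0.0157, 0.0121]
eef_rot: [-0.0, 0.994, -0.111, -0.001]
wrist_force: [-9.0, 1.8, 3.8]
opening: 0.601
grasp_force: 4.2
```

servo_tool --steps '[{"dx": -0.02, "dy": 0.0044, "dz": 0, "wx": 0, "wy": 0, "wz": 0}, {"dx": -0.07, "dy": 0.0154, "dz": 0, "wx": 0, "wy": 0, "wz": 0}, {"dx": -0.2, "dy": 0.044, "dz": 0, "wx": 0, "wy": 0, "wz": 0}, {"dx": -0.2, "dy": 0.044, "dz": 0.3, "wx": 0, "wy": 0, "wz": 0}, {"dx": -0.4, "dy": 0.088, "dz": 0.65, "wx": 0, "wy": 0, "wz": 0}]'

```text
time_s: 33.32
eef_pos: [0.5362, -0.0078, 0.0765]
eef_rot: [-0.0, 0.994, -0.112, -0.0]
wrist_force: [0.9, 0.3, 1.3]
opening: 0.605
grasp_force: 0.0
```

servo_tool --steps '[{"dx": -0.2, "dy": -0.1, "dz": 0.0, "wx": 0, "wy": 0, "wz": 0}, {"dx": -0.3, "dy": -0.35, "dz": 0.0, "wx": 0, "wy": 0, "wz": 0}, {"dx": -0.3, "dy": -0.6, "dz": 0, "wx": 0, "wy": 0, "wz": 0}, {"dx": -0.3, "dy": -0.8, "dz": 0, "wx": 0, "wy": 0, "wz": 0}, {"dx": -0.3, "dy": -1.0, "dz": 0, "wx": 0, "wy": 0, "wz": 0}]'

```text
time_s: 33.73
eef_pos: [0.5064, -0.1088, 0.0782]
eef_rot: [0.001, 0.994, -0.111, 0.002]
wrist_force: [0.3, -0.9, -0.5]
opening: 0.602
grasp_force: 0.0
```

```bash
python3 m.py; python3 side.py; python3 plates.py
python3 - <<'E'
from h import *; from bench import vision
c=vision.camera("side");t=vision.camera("top")
a=cv2.resize(c["frame"][165:245,300:410,::-1],None,fx=6,fy=6,interpolation=cv2.INTER_CUBIC)[:300,:660]
a=cv2.resize(c["frame"][185:240,310:410,::-1],None,fx=5.4,fy=5.4,interpolation=cv2.INTER_CUBIC)
b=cv2.resize(t["frame"][150:225,310:390,::-1],None,fx=3.9,fy=3.9,interpolation=cv2.INTER_CUBIC)
o=np.zeros((600,550,3),np.uint8);o[:a.shape[0],:a.shape[1]]=a;o[300:300+b.shape[0],:b.shape[1]]=b[:300];cv2.imwrite("pics/h.png",o)
E
```

```text
47
25
45
47
[[ 0.7541  0.0406]
 [ 0.7012 -0.1861]
 [ 0.4465 -0.128 ]
 [ 0.496   0.0986]]
[0.2328, 0.2612, 0.232, 0.2645]
o [ 0.59947719 -0.04375602] th -0.22273793885229318 -0.2222111767413897
extent mm [-20.8 -15.6] [90.2 68.2] centre [34.7 26.3]
disc 112 [34.5 26.2]
long [62.9 63.7]
long [-61.4  66.1]
short [84.4 51.6]
short [ 87.4 -52.6]
t 33.83 tcp [ 0.5069 -0.1103  0.0783] corner [-75.8 -85. ] F [0.69 0.59 0.19] Fc [0.54 0.73] open 0.599
pile (z=38) min [-19.2 -34.8] max [87.9 68.6]
nut []
t 33.88 tcp [ 0.5064 -0.1087  0.0779] corner [-76.6 -83.6] F [-0.34  0.35  0.29] Fc [-0.41  0.27] open 0.599
17 x 48.5 59.5 3.5
23 x -19.0 89.0 97.5
29 x -19.0 88.5 98.0
35 x -19.0 88.5 108.0
```

View pics/h.png

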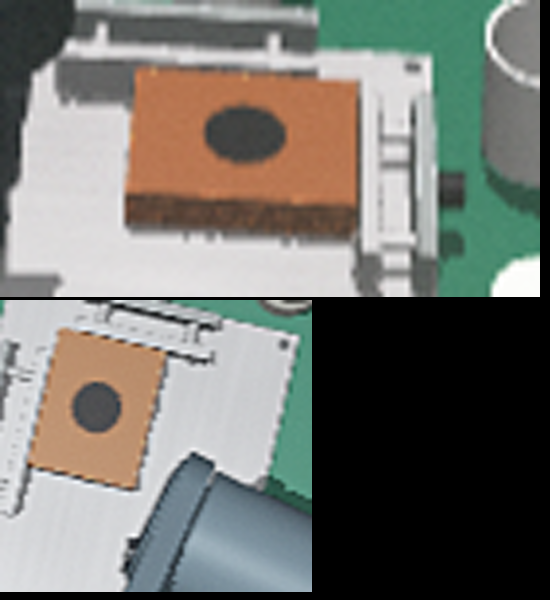

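The pile looks square in both views (side 127–360 × 70–235, top 30–165 × 330–490) and the base hasn't moved. The disc's y suggests it crept about 1 mm off the long bar, so I'll go round again.

servo_tool --steps '[{"dx": 0.07, "dy": 0.01, "dz": 0, "wx": 0, "wy": 0, "wz": 0.033}, {"dx": 0.14, "dy": 0.02, "dz": 0, "wx": 0, "wy": 0, "wz": 0.067}, {"dx": 0.21, "dy": 0.03, "dz": 0, "wx": 0, "wy": 0, "wz": 0.1}, {"dx": 0.28, "dy": 0.04, "dz": 0, "wx": 0, "wy": 0, "wz": 0.133}, {"dx": 0.357, "dy": 0.053, "dz": 0, "wx": 0, "wy": 0, "wz": 0.167}]' --jaw 0.8

```text
time_s: 34.45
eef_pos: [0.5416, -0.1006, 0.0772]
eef_rot: [-0.0, 0.988, 0.154, -0.0]
wrist_force: [0.3, -0.2, 0.2]
opening: 0.798
grasp_force: 0.0
```

servo_tool --steps '[{"dx": 0.07, "dy": 0.01, "dz": 0, "wx": 0, "wy": 0, "wz": 0.033}, {"dx": 0.14, "dy": 0.02, "dz": 0, "wx": 0, "wy": 0, "wz": 0.067}, {"dx": 0.21, "dy": 0.03, "dz": 0, "wx": 0, "wy": 0, "wz": 0.1}, {"dx": 0.28, "dy": 0.04, "dz": 0, "wx": 0, "wy": 0, "wz": 0.133}, {"dx": 0.357, "dy": 0.053, "dz": 0, "wx": 0, "wy": 0, "wz": 0.167}]'

```text
time_s: 34.87
eef_pos: [0.5773, -0.0952, 0.0771]
eef_rot: [-0.0, 0.914, 0.405, -0.0]
wrist_force: [-0.8, -0.7, -0.4]
opening: 0.799
grasp_force: 0.0
```

servo_tool --steps '[{"dx": 0.07, "dy": 0.01, "dz": 0, "wx": 0, "wy": 0, "wz": 0.033}, {"dx": 0.14, "dy": 0.02, "dz": 0, "wx": 0, "wy": 0, "wz": 0.067}, {"dx": 0.25, "dy": 0.03, "dz": 0, "wx": 0, "wy": 0, "wz": 0.1}, {"dx": 0.357, "dy": 0.053, "dz": 0, "wx": 0, "wy": 0, "wz": 0.133}, {"dx": 0.357, "dy": 0.053, "dz": 0, "wx": 0, "wy": 0, "wz": 0.166}]'

```text
time_s: 35.28
eef_pos: [0.6145, -0.0897, 0.0775]
eef_rot: [0.001, 0.779, 0.627, 0.001]
wrist_force: [-0.5, -0.4, 0.1]
opening: 0.802
grasp_force: 0.0
```

servo_tool --steps '[{"dx": 0, "dy": 0, "dz": 0, "wx": 0, "wy": 0, "wz": 0}, {"dx": 0, "dy": 0, "dz": -0.1, "wx": 0, "wy": 0, "wz": 0}, {"dx": 0, "dy": 0, "dz": -0.2, "wx": 0, "wy": 0, "wz": 0}, {"dx": 0, "dy": 0, "dz": -0.2, "wx": 0, "wy": 0, "wz": 0}, {"dx": 0, "dy": 0, "dz": -0.2, "wx": 0, "wy": 0, "wz": 0}]'

```text
time_s: 35.7
eef_pos: [0.6113, -0.0908, 0.0556]
eef_rot: [-0.001, 0.782, 0.624, -0.001]
wrist_force: [0.0, 0.6, 0.3]
opening: 0.798
grasp_force: 0.0
```

```bash
python3 -c "
from h import *
s=st();q=s['eef_rot'];print(np.degrees(2*np.arctan2(q[2],q[1])))"
```

```text
t 35.7 tcp [ 0.6113 -0.0908  0.0556] corner [ 21.8 -43.1] F [0.05 0.58 0.34] Fc [-0.08  0.57] open 0.798
77.17379954438096
```

servo_tool --steps '[{"dx": 0, "dy": 0, "dz": -0.15, "wx": 0, "wy": 0, "wz": 0}, {"dx": 0, "dy": 0, "dz": -0.3, "wx": 0, "wy": 0, "wz": 0}, {"dx": 0, "dy": 0, "dz": -0.42, "wx": 0, "wy": 0, "wz": 0}, {"dx": 0, "dy": 0, "dz": -0.47, "wx": 0, "wy": 0, "wz": 0}, {"dx": 0, "dy": 0, "dz": -0.483, "wx": 0, "wy": 0, "wz": 0}]'

```text
time_s: 36.12
eef_pos: [0.6116, -0.091, 0.0076]
eef_rot: [-0.001, 0.781, 0.624, -0.001]
wrist_force: [0.4, -0.2, 0.2]
opening: 0.801
grasp_force: 0.0
```

servo_tool --steps '[{"dx": 0.0044, "dy": 0.0195, "dz": 0, "wx": 0, "wy": 0, "wz": 0}, {"dx": 0.0088, "dy": 0.039, "dz": 0, "wx": 0, "wy": 0, "wz": 0}, {"dx": 0.0132, "dy": 0.0585, "dz": 0, "wx": 0, "wy": 0, "wz": 0}, {"dx": 0.0176, "dy": 0.078, "dz": 0, "wx": 0, "wy": 0, "wz": 0}, {"dx": 0.0176, "dy": 0.078, "dz": 0, "wx": 0, "wy": 0, "wz": 0}]'

```text
time_s: 36.53
eef_pos: [0.615, -0.0831, 0.0096]
eef_rot: [0.0, 0.781, 0.624, 0.0]
wrist_force: [-0.7, -0.2, 0.1]
opening: 0.798
grasp_force: 0.0
```

```bash
python3 -c "
from h import *
s=st()"
```

```text
t 36.53 tcp [ 0.615  -0.0831  0.0096] corner [ 23.7 -34.7] F [-0.65 -0.24  0.09] Fc [-0.58 -0.37] open 0.798
```

servo_tool --steps '[{"dx": 0.0, "dy": 0.0, "dz": -0.007, "wx": 0, "wy": 0, "wz": 0}, {"dx": 0.0044, "dy": 0.0195, "dz": -0.014, "wx": 0, "wy": 0, "wz": 0}, {"dx": 0.0088, "dy": 0.039, "dz": -0.014, "wx": 0, "wy": 0, "wz": 0}, {"dx": 0.0132, "dy": 0.0585, "dz": -0.014, "wx": 0, "wy": 0, "wz": 0}, {"dx": 0.0154, "dy": 0.0685, "dz": -0.014, "wx": 0, "wy": 0, "wz": 0}]'

```text
time_s: 36.95
eef_pos: [0.616, -0.0763, 0.0075]
eef_rot: [-0.0, 0.781, 0.624, -0.0]
wrist_force: [0.3, 0.2, -0.5]
opening: 0.801
grasp_force: 0.0
```

servo_tool --steps '[{"dx": 0.0011, "dy": 0.0049, "dz": 0, "wx": 0, "wy": 0, "wz": 0}, {"dx": 0.0022, "dy": 0.0098, "dz": 0, "wx": 0, "wy": 0, "wz": 0}, {"dx": 0.0027, "dy": 0.012, "dz": 0, "wx": 0, "wy": 0, "wz": 0}, {"dx": 0.0033, "dy": 0.0146, "dz": 0, "wx": 0, "wy": 0, "wz": 0}, {"dx": 0.0033, "dy": 0.0146, "dz": 0, "wx": 0, "wy": 0, "wz": 0}]'

```text
time_s: 37.37
eef_pos: [0.6163, -0.0752, 0.0076]
eef_rot: [-0.0, 0.781, 0.624, -0.0]
wrist_force: [0.9, 0.2, -1.0]
opening: 0.799
grasp_force: 0.0
```

servo_tool --steps '[{"dx": 0.0005, "dy": 0.0024, "dz": 0, "wx": 0, "wy": 0, "wz": 0}, {"dx": 0.0011, "dy": 0.0049, "dz": 0, "wx": 0, "wy": 0, "wz": 0}, {"dx": 0.0016, "dy": 0.0073, "dz": 0, "wx": 0, "wy": 0, "wz": 0}, {"dx": 0.0016, "dy": 0.0073, "dz": 0, "wx": 0, "wy": 0, "wz": 0}, {"dx": 0.0016, "dy": 0.0073, "dz": 0, "wx": 0, "wy": 0, "wz": 0}]'

```text
time_s: 37.78
eef_pos: [0.6165, -0.0745, 0.0076]
eef_rot: [0.0, 0.781, 0.624, 0.0]
wrist_force: [0.2, -0.2, 0.3]
opening: 0.799
grasp_force: 0.0
```

```bash
python3 -c "
from h import *
s=st()"
```

```text
t 37.78 tcp [ 0.6165 -0.0745  0.0076] corner [ 23.3 -26. ] F [ 0.16 -0.24  0.35] Fc [ 0.21 -0.2 ] open 0.799
```

Corner y is -26; last contact was at -23.9.

servo_tool --steps '[{"dx": 0.0005, "dy": 0.0024, "dz": 0, "wx": 0, "wy": 0, "wz": 0}, {"dx": 0.0011, "dy": 0.0049, "dz": 0, "wx": 0, "wy": 0, "wz": 0}, {"dx": 0.0016, "dy": 0.0073, "dz": 0, "wx": 0, "wy": 0, "wz": 0}, {"dx": 0.0022, "dy": 0.0098, "dz": 0, "wx": 0, "wy": 0, "wz": 0}, {"dx": 0.0022, "dy": 0.0098, "dz": 0, "wx": 0, "wy": 0, "wz": 0}]'

```text
time_s: 38.2
eef_pos: [0.6167, -0.0735, 0.0076]
eef_rot: [0.0, 0.781, 0.624, 0.0]
wrist_force: [0.2, -0.1, -0.2]
opening: 0.799
grasp_force: 0.0
```

servo_tool --steps '[{"dx": 0.0005, "dy": 0.0024, "dz": 0, "wx": 0, "wy": 0, "wz": 0}, {"dx": 0.0011, "dy": 0.0049, "dz": 0, "wx": 0, "wy": 0, "wz": 0}, {"dx": 0.0011, "dy": 0.0049, "dz": 0, "wx": 0, "wy": 0, "wz": 0}, {"dx": 0.0011, "dy": 0.0049, "dz": 0, "wx": 0, "wy": 0, "wz": 0}, {"dx": 0.0011, "dy": 0.0049, "dz": 0, "wx": 0, "wy": 0, "wz": 0}]'

```text
time_s: 38.62
eef_pos: [0.6168, -0.073, 0.0076]
eef_rot: [0.0, 0.781, 0.624, 0.0]
wrist_force: [-0.5, 0.5, -0.4]
opening: 0.804
grasp_force: 0.0
```

servo_tool --steps '[{"dx": 0.0005, "dy": 0.0024, "dz": 0, "wx": 0, "wy": 0, "wz": 0}, {"dx": 0.0011, "dy": 0.0049, "dz": 0, "wx": 0, "wy": 0, "wz": 0}, {"dx": 0.0011, "dy": 0.0049, "dz": 0, "wx": 0, "wy": 0, "wz": 0}, {"dx": 0.0011, "dy": 0.0049, "dz": 0, "wx": 0, "wy": 0, "wz": 0}, {"dx": 0.0011, "dy": 0.0049, "dz": 0, "wx": 0, "wy": 0, "wz": 0}]'

```text
time_s: 39.03
eef_pos: [0.6168, -0.0726, 0.0076]
eef_rot: [-0.0, 0.781, 0.624, -0.0]
wrist_force: [-1.4, -1.8, -0.4]
opening: 0.804
grasp_force: 0.7
```

servo_tool --steps '[{"dx": 0.0005, "dy": 0.0024, "dz": 0, "wx": 0, "wy": 0, "wz": 0}, {"dx": 0.0011, "dy": 0.0049, "dz": 0, "wx": 0, "wy": 0, "wz": 0}, {"dx": 0.0011, "dy": 0.0049, "dz": 0, "wx": 0, "wy": 0, "wz": 0}, {"dx": 0.0011, "dy": 0.0049, "dz": 0, "wx": 0, "wy": 0, "wz": 0}, {"dx": 0.0011, "dy": 0.0049, "dz": 0, "wx": 0, "wy": 0, "wz": 0}]'

```text
time_s: 39.45
eef_pos: [0.6169, -0.0724, 0.0075]
eef_rot: [0.0, 0.781, 0.624, -0.0]
wrist_force: [-2.3, -4.8, -0.1]
opening: 0.795
grasp_force: 2.2
```

servo_tool --steps '[{"dx": 0.0005, "dy": 0.0024, "dz": 0, "wx": 0, "wy": 0, "wz": 0}, {"dx": 0.0011, "dy": 0.0049, "dz": 0, "wx": 0, "wy": 0, "wz": 0}, {"dx": 0.0011, "dy": 0.0049, "dz": 0, "wx": 0, "wy": 0, "wz": 0}, {"dx": 0.0011, "dy": 0.0049, "dz": 0, "wx": 0, "wy": 0, "wz": 0}, {"dx": 0.0011, "dy": 0.0049, "dz": 0, "wx": 0, "wy": 0, "wz": 0}]'

```text
time_s: 39.87
eef_pos: [0.617, -0.0723, 0.0076]
eef_rot: [0.0, 0.781, 0.624, -0.0]
wrist_force: [-2.5, -5.7, 1.2]
opening: 0.805
grasp_force: 3.2
```

```bash
python3 -c "
from h import *
s=st()"
```

```text
t 39.87 tcp [ 0.617  -0.0723  0.0076] corner [ 23.3 -23.8] F [-2.52 -5.72  1.25] Fc [-1.2  -6.13] open 0.805
```

servo_tool --steps '[{"dx": 0.0005, "dy": 0.0024, "dz": 0, "wx": 0, "wy": 0, "wz": 0}, {"dx": 0.0011, "dy": 0.0049, "dz": 0, "wx": 0, "wy": 0, "wz": 0}, {"dx": 0.0011, "dy": 0.0049, "dz": 0, "wx": 0, "wy": 0, "wz": 0}, {"dx": 0.0011, "dy": 0.0049, "dz": 0, "wx": 0, "wy": 0, "wz": 0}, {"dx": 0.0011, "dy": 0.0049, "dz": 0, "wx": 0, "wy": 0, "wz": 0}]'

```text
time_s: 40.28
eef_pos: [0.617, -0.0723, 0.0076]
eef_rot: [0.0, 0.781, 0.624, -0.001]
wrist_force: [-3.0, -7.5, 1.0]
opening: 0.799
grasp_force: 4.1
```

servo_tool --steps '[{"dx": -0.007, "dy": -0.03, "dz": 0, "wx": 0, "wy": 0, "wz": 0}, {"dx": -0.022, "dy": -0.098, "dz": 0, "wx": 0, "wy": 0, "wz": 0}, {"dx": -0.066, "dy": -0.293, "dz": 0, "wx": 0, "wy": 0, "wz": 0}, {"dx": -0.066, "dy": -0.293, "dz": 0.3, "wx": 0, "wy": 0, "wz": 0}, {"dx": -0.066, "dy": -0.293, "dz": 0.65, "wx": 0, "wy": 0, "wz": 0}]'

```text
time_s: 40.7
eef_pos: [0.6079, -0.1002, 0.07]
eef_rot: [-0.003, 0.782, 0.624, -0.001]
wrist_force: [0.7, -1.1, 0.5]
opening: 0.8
grasp_force: 0.0
```

servo_tool --steps '[{"dx": -0.1, "dy": -0.03, "dz": 0, "wx": 0, "wy": 0, "wz": -0.033}, {"dx": -0.25, "dy": -0.06, "dz": 0, "wx": 0, "wy": 0, "wz": -0.067}, {"dx": -0.4, "dy": -0.1, "dz": 0, "wx": 0, "wy": 0, "wz": -0.1}, {"dx": -0.6, "dy": -0.1, "dz": 0, "wx": 0, "wy": 0, "wz": -0.133}, {"dx": -0.8, "dy": -0.1, "dz": 0, "wx": 0, "wy": 0, "wz": -0.167}]' --jaw 0.6

```text
time_s: 41.12
eef_pos: [0.5303, -0.1104, 0.0728]
eef_rot: [0.0, 0.917, 0.398, 0.001]
wrist_force: [0.5, -0.5, -0.3]
opening: 0.6
grasp_force: 0.0
```

```bash
python3 m.py; python3 side.py
```

```text
47
24
44
47
[[ 0.7541  0.0404]
 [ 0.7014 -0.1859]
 [ 0.4465 -0.1293]
 [ 0.4958  0.0988]]
[0.2323, 0.2611, 0.2334, 0.2648]
o [ 0.59944176 -0.0439935 ] th -0.22052526006358358 -0.22092342051582586
extent mm [-20.6 -14.3] [90.2 68.4] centre [34.8 27. ]
disc 113 [34.8 27.4]
disc 97 [-83.  -67.8]
disc 78 [ -94.9 -152.9]
long [63.  63.8]
long [-61.3  66.4]
short [84.5 51.6]
short [ 87.3 -52.5]
t 41.22 tcp [ 0.5281 -0.1096  0.0721] corner [-55.2 -79.7] F [-0.11  0.83  0.67] Fc [-0.29  0.79] open 0.606
pile (z=38) min [-18.9 -34.7] max [87.9 69.5]
nut []
```

```bash
python3 -c "
from bench import workorder
print(workorder.hand_in())"
```

```text
the job is handed in; nothing more can be done
None
```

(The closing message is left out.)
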